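Queue infusion bottles on the gravity rail and pass them through

TASK

Throw the gate lever into its hold notch so that the bolt closes the sloped rail. Hang every hooked infusion bottle on the upper end of the rail and let go, so that each one slides down by itself, never gripped or pushed farther down, until all wait in a row against the bolt. Then throw the lever into the release notch, let the whole row run to the bottom stop, and throw the lever back into hold; leave the other things on the counter as they are.

Things in the scene. Friction and masses are not known exactly. Their poses are not given: they have to be found in the camera images.
- bottle1: Rigid infusion bottle, 43 mm diameter, in a white hook hanger with a heavy grey foot (50 mm along x, 46 along y, 18 high); 181 mm tall, 0.17-0.31 kg. Three or four of the four are present. Origin: centre of underside, z up. Heights: bottle to 70, cap (28 mm wide) to 87, hook above: spine plate on the -x side (x -16 to -10, y -15 to 15) up to a yoke plate at z 137-145 (x -16 to 16, y -23 to 23), lip (x 10 to 16) from it down to z 123.
- bottle2: As bottle1. The hook's mouth opens to its +x, 36 mm high between cap top (z 87) and lip (z 123); the slot under the yoke is 20 mm wide. On top of the yoke an upright grip tab, 12 mm thick (along x), 34 mm wide (along y), z 145 to 181 mm: pinch it along x, from above.
- bottle3: As bottle1. To hang one: its x and y along the rail's x and level y, bring it in along the rail's +x with the bar level with the mouth, then lower it until the yoke lies on the bar. Let go, it tips 0.22 rad to sit flat on the bar and slides down by itself.
- bottle4: As bottle1. Hangers are 46 mm long along the rail, so up to four wait with centres at rail y = 22, -24, -70, -116 mm before the bolt, or 227, 181, 135, 89 mm before the bottom stop.
- bottle1_yoke (a point): Centre of the yoke's underside of bottle1, 137 mm above the bottle's underside, on its axis: the point that lies on the bar's top (at its middle) when it hangs.
- bottle2_yoke (a point): Centre of the yoke's underside of bottle2, 137 mm above the bottle's underside, on its axis: the point that lies on the bar's top (at its middle) when it hangs.
- bottle3_yoke (a point): Centre of the yoke's underside of bottle3, 137 mm above the bottle's underside, on its axis: the point that lies on the bar's top (at its middle) when it hangs.
- bottle4_yoke (a point): Centre of the yoke's underside of bottle4, 137 mm above the bottle's underside, on its axis: the point that lies on the bar's top (at its middle) when it hangs.
- rail: Fixed steel bar 570 mm long, 14 wide, 14 high, on two end posts over a low base, sloping 0.22 rad. Origin: middle of its top face, 210 mm above the counter. y runs down the slope (-285 upper end, 285 lower end), x across, away from the robot, z square to its top. Posts are under it at y -272 and 275. The bolt's guide post stands behind it at x 68-98, y 35-65 mm. Only the low lever (under 105 mm) is in front.
- rail_load (a point): Middle of the loading length at the upper end, on the bar's top (rail y = -200 mm). Set a hanger down with its centre within 25 mm of this; the fingers must not touch a hung bottle whose centre is past rail y = -145 mm.
- rail_gate (a point): On the bar's top at the bolt (rail y = 50 mm). The bolt, 10 mm thick along the rail, covers y 45 to 55, 3 to 19 mm above the bar; a second bar of it below blocks the feet in the same plane.
- rail_stop (a point): On the bar's top at the face of the black rubber bottom stop (rail y = 250 mm), a plate 36 mm wide that reaches down to the feet.
- lever (a joint): Gate lever, a level steel arm turning about an upright axis over a plate with three dark notches; rad. 0 = hold (arm swung towards the rail's upper end, bolt across the rail), 0.6 = middle notch, 1.2 = release (arm swung towards the lower end, bolt clear). A sprung detent (peak about 0.2 N m) draws it home from within 0.15 rad of a notch. Starts between the middle and release notches.
- lever_knob (a point): Centre of the lever's upright white round knob, 24 mm diameter, 50 mm tall (53 to 103 mm above the counter; the arm under it reaches up to 58 mm), 85 mm from the turning axis. Can be pinched from above and led round.
- lever_hinge (a point): On the lever's upright turning axis at knob height, 70 mm to the robot's side of the rail. As the value grows the knob goes clockwise seen from above, on the robot's side, towards the rail's lower end; at 0.6 the arm points square away from the rail.
- bolt (a joint): Travel of the gate bolt, m: 0 = across the rail (hold), 0.062 = drawn back behind it (release). Moved only by the lever.
- vial: Small vial, 28 mm diameter, 50 mm tall; bystander, leave it. Origin: centre of its underside.
- tape: Roll of tape lying flat, 52 mm diameter, 14 mm high; bystander, leave it. Origin: centre of its underside.
- marker: Black marker pen, 110 mm long, 14 mm thick; bystander, leave it. Origin: centre of its underside.
- canister: Steel canister with lid, 90 mm diameter, 85 mm tall; bystander, leave it. Origin: centre of its underside.
- beaker: Glass beaker, 76 mm diameter, 90 mm tall; bystander, leave it. Origin: centre of its underside.
- steel_cup: Steel cup, 68 mm diameter, 80 mm tall; bystander, leave it. Origin: centre of its underside.
- gauze_box: Cardboard box 60 x 110 x 35 mm; bystander, leave it. Origin: centre of its underside.
Mind the look-alikes: they are no part of the job. Leave any brown look-alike of the bottle1 alone.

How it is judged:
By the outcome, as a careful person would: the job done as asked, in the order asked, and still so for the second after the job is handed in, with the robot touching nothing.
Of bottle1, bottle2, bottle3, bottle4 only 3 to 4 are there at a start; the rules pass over those that are not, and their reading is None.
At some moment in a run one of bottle1, bottle2, bottle3, bottle4 may be knocked a few centimetres aside while the robot is not near it.
Once in a run the grip may slacken for a moment while it holds something.
It also fails if it takes over 210 s, if anything falls off the work surface, if the arm or the gripper's body presses on something with over 40 N, if the wrist force passes 120 N, or if a joint passes its speed limit or range.

ROBOT

A 6-joint arm with a two-finger parallel gripper is mounted at the origin on the work surface. World frame = base frame: x ahead of the robot, y to its left, z up, the work surface at z = 0. Lengths are in m, angles in degrees, forces in N, time in s.
With the tool pointing down it reaches from about 0.35 to 0.875 m from the base axis. Payload 4.2 kg.
Tool frame: the origin (TCP) lies on the centre line of the jaws, within the pads' length; the fingertips stand 22 mm ahead of it and the grasp point (between the pads) lies 3 mm ahead of it (r.tcp_to_tips is the distance from the TCP to the fingertips, in m); z points along the fingers, y is the line along which they close (so a half turn about z gives the same grasp; the last joint's range is limited). The gripper opens to 87 mm and grips with 3 to 60 N. Pads are 19 mm wide; open, the fingers measure 117 mm over their backs; the gripper's body (75 mm by 190 mm) begins 51 mm behind the grasp point.
Start: joints at [87.296, 22.042, 0.453, 0, -68.411, -14.817], TCP at [0.188, 0.596, 0.245] pointing down, gripper open.
Joint ranges: [-179.83, 179.83], [-69.29, 118.12], [-61.27, 80.66], [-181.25, 117.63], [-171.15, -9.14], [-177.46, 177.46]. Speed limits (degrees/s): [159.86, 159.86, 180, 180, 180, 180].

INTERFACE

Orientations are given as a 3x3 rotation matrix whose columns are the frame's x, y, z axes.
In Python, from station import r gives the robot as it stands.
- The arm moves only by the tool apply_moves, never from a script. Its argument "plan" is a list of rows, each an object with "grip": the opening, from 0 (shut) to 1 (fully open); "offset": the shift along the tool's x, y, z in cm, a list of three; "spin": the turn about the tool's z in rad. A call has 1 to 5 rows; each row is the pose to reach, as a shift and turn from the pose commanded when the call began, along the tool's axes at that moment; what a row does not reach only later rows make up. A row lasts 1/10 s, in which the tool goes at most 50 mm and 8.59 degrees, less where a joint would pass 70% of its speed; a pose out of reach is approached as far as the arm can. A call with a gripper value outside its range is refused whole. The fingers move at their own pace and stop on an object; the grip force is fixed at half the most. Time passes only in rows, so rows that repeat a pose let the fingers close. It gives the time, the measured TCP pose, the force, the opening and the grip force at its end, in the units of the state.
- r.sense(): the state, without advancing time (a new reading comes with each control period).
- r.capture(name): name is "scene" or "top"; returns a dict with "img" (384x512x3 uint8, blue, green, red), "depth" (384x512 float32, m along the optical axis (not along the pixel's ray), 0 where there is no reading), "mtx" (3x3 intrinsics, pixels), "dist_coeffs" ([k1, k2, p1, p2, k3] as OpenCV has them; the pictures are not rectified), "R" (3x3) and "t" (3): a world point X has camera coordinates R X + t. Camera axes: x right, y down, z forward; pixel columns grow to the right and rows downward; lengths in m; the calibration is good to about 2 mm. A picture is of the moment at which its call begins.
- r.finish_job(): hands the job in; it is judged then, once.
The state is a dict: "time_s": time; "joints": joint angles; "joint_velocities": joint speeds; "effort": joint torques, N m; "tcp_pos": TCP position; "ee_rot": TCP orientation; "wrist_force": force on the tool from outside, world axes, zero at the start; "moment": the same for the moment, N m; "gripper_width": opening from 0.0 (shut) to 1.0 (fully open); "gripper_force": force on a finger pad.
Only numpy, scipy, OpenCV 4.12 (cv2) and the standard library are available. Lean on these libraries where they do the work, as an engineer would, in place of code of your own. Each camera call takes 0.05 s, during which the arm holds its last target. There are 200 camera calls.

## Working session

There is one attempt and no reset: what is moved stays moved. The work goes in short steps, Python scripts to look and compute and a tool call to move; the robot and the scene stay as the last step left them, time stands still between calls to the robot, and variables do not carry over. Pictures are saved under pics/ and viewed, at most 14 in all, crops included, and the job is handed in when it is done.

Besides the shell and the picture viewer there is one more tool, called after "Request:" by a JSON object that holds its "api" and its "payload". apply_moves: Moves the arm, as the interface text tells. Its arguments: {"type":"object","properties":{"plan":{"type":"array"}},"required":["plan"]}

```bash
ls; mkdir -p pics
cat > h.py <<'E'
import numpy as np, cv2
from station import r
def cap(n,save=None):
    c=r.capture(n)
    if save: cv2.imwrite('pics/'+save+'.png',c['img'])
    return c
def pts(c):
    """world points HxWx3 from depth"""
    h,w=c['depth'].shape
    u,v=np.meshgrid(np.arange(w),np.arange(h))
    p=cv2.undistortPoints(np.stack([u,v],-1).reshape(-1,1,2).astype(np.float64),np.array(c['mtx']),np.array(c['dist_coeffs'])).reshape(h,w,2)
    d=c['depth'][...,None]
    X=np.concatenate([p*d,d],-1)
    W=(X-np.array(c['t']))@np.array(c['R'])
    W[c['depth']==0]=np.nan
    return W
E
python3 - <<'E'
from h import *
s=r.sense(); print({k:np.round(v,3).tolist() for k,v in s.items()})
for n in('scene','top'):
    c=cap(n,n+'0'); np.savez(n+'0.npz',**{k:np.array(v) for k,v in c.items()})
    print(n,-np.array(c['R']).T@np.array(c['t']),np.array(c['mtx'])[0,0])
a=cv2.imread('pics/scene0.png');b=cv2.imread('pics/top0.png')
E
```

```text
pics
{'time_s': 0.0, 'joints': [87.297, 22.089, 0.38, -0.028, -68.412, -14.815], 'joint_velocities': [0.015, -0.058, 0.069, 0.089, 0.055, 0.053], 'effort': [-0.001, -39.067, 18.741, 4.22, 0.011, -0.0], 'tcp_pos': [0.188, 0.595, 0.243], 'ee_rot': [[0.954, -0.301, -0.001], [-0.301, -0.954, -0.002], [0.0, 0.002, -1.0]], 'wrist_force': [0.321, 0.173, -0.32], 'moment': [0.057, -0.005, -0.069], 'gripper_force': 0.0, 'gripper_width': 0.999}
scene [ 1.21957365 -0.14749022  0.82745413] 354.4809830486597
top [ 0.40831031 -0.01625605  1.49540747] 488.61941018368884
```

View pics/scene0.png

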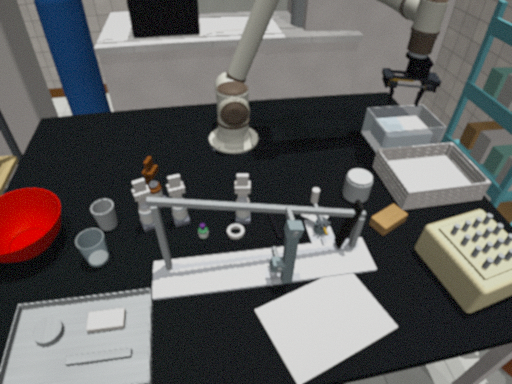

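View pics/top0.png

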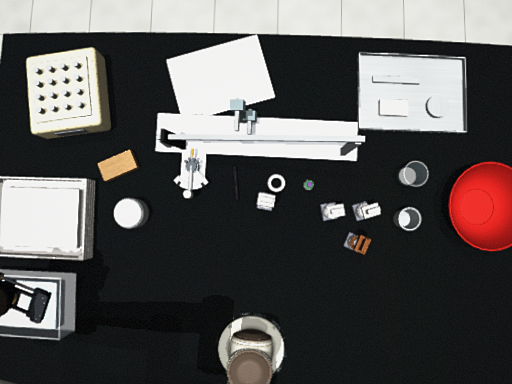

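Three candidates are white-hooked: top pixels (266,201), (332,211) and (367,211). The brown look-alike is at top (357,243), scene (150,170), and I exclude it. The vial at (308,185) and the cups at (410,175) and (408,218) are bystanders. The knob is at top (187,194). The rail's upper end is on the right, at y<0.

```bash
cat > m0.py <<'E'
from h import *
c=dict(np.load('top0.npz')); W=pts(c)
s=dict(np.load('scene0.npz')); S=pts(s)
def rep(name,P): print(name,len(P),np.round(np.median(P,0),4),np.round(P.min(0),4),np.round(P.max(0),4))
# tabs: components of z>.165 in bottle window
def near(A,lo,hi): 
    return np.all((A>lo)&(A<hi),-1)
for n,A in(('top',W),('scene',S)):
    for lab,lo,hi in(('tab',[.2,-.5,.168],[.57,.2,.2]),('yoke',[.2,-.5,.135],[.57,.2,.16]),('knob',[.3,0.1,.085],[.7,.5,.115])):
        m=near(A,np.array(lo),np.array(hi)).astype(np.uint8)
        k,l,st,ce=cv2.connectedComponentsWithStats(m)
        for i in range(1,k):
            if st[i,4]>8:
                P=A[l==i]; img=(c if n=='top' else s)['img'][l==i].mean(0)
                (cx,cy),sz,an=cv2.minAreaRect((P[:,:2]*1000).astype(np.float32))
                print(n,lab,'px',ce[i].round(),'rect',round(cx),round(cy),np.round(sz),round(an),'z',P[:,2].max().round(3),'col',img.round(),len(P))
# rail bar
for n,A in(('top',W),('scene',S)):
    m=near(A,np.array([.55,-.5,.13]),np.array([.8,.4,.3]))
    P=A[m]; print(n,len(P))
    for y in np.arange(-.36,.34,.04):
        Q=P[abs(P[:,1]-y)<.006]
        if len(Q): 
            q=Q[Q[:,2]>Q[:,2].max()-.006]
            print(round(y,2),len(Q),'zmax',Q[:,2].max().round(4),'x',q[:,0].min().round(4),q[:,0].max().round(4))
a=cv2.resize(c['img'][130:270,150:400],None,fx=3,fy=3,interpolation=cv2.INTER_CUBIC); cv2.imwrite('pics/cropt.png',a)
b=cv2.resize(s['img'][140:290,120:380],None,fx=3,fy=3,interpolation=cv2.INTER_CUBIC); cv2.imwrite('pics/crops.png',b)
E
python3 m0.py
```

```text
top tab px [266. 200.] rect 450 -32 [34. 12.] 82 z 0.186 col [238. 239. 240.] 58
top tab px [373. 211.] rect 427 -323 [12. 34.] 18 z 0.187 col [229. 230. 230.] 64
top tab px [337. 211.] rect 424 -225 [12. 31.] 13 z 0.187 col [239. 240. 240.] 56
top tab px [365. 245.] rect 334 -302 [13. 34.] 67 z 0.188 col [ 49.  86. 143.] 69
top yoke px [266. 200.] rect 450 -32 [46. 32.] 81 z 0.152 col [233. 235. 235.] 134
top yoke px [369. 210.] rect 428 -324 [32. 47.] 19 z 0.159 col [218. 220. 220.] 132
top yoke px [335. 211.] rect 424 -226 [32. 44.] 13 z 0.155 col [231. 232. 233.] 125
top yoke px [361. 244.] rect 334 -302 [34. 46.] 67 z 0.16 col [ 45.  78. 129.] 126
top knob px [ 94. 119.] rect 676 479 [47. 46.] 6 z 0.115 col [183. 200. 203.] 257
top knob px [175. 143.] rect 608 235 [11. 22.] 61 z 0.113 col [21. 21. 21.] 32
top knob px [187. 194.] rect 462 194 [23. 22.] 60 z 0.108 col [216. 217. 218.] 61
top knob px [123. 208.] rect 415 381 [45. 74.] 39 z 0.091 col [244. 244. 244.] 127
top knob px [136. 211.] rect 408 345 [33. 15.] 85 z 0.092 col [237. 238. 238.] 25
top knob px [127. 220.] rect 37
[... 1620 characters left out ...]
0.6201
0.16 24 zmax 0.182 x 0.609 0.6232
0.2 24 zmax 0.1693 x 0.6101 0.6243
0.24 51 zmax 0.165 x 0.6039 0.6245
0.28 18 zmax 0.1517 x 0.6136 0.626
scene 2774
-0.28 19 zmax 0.2723 x 0.602 0.6163
-0.24 49 zmax 0.2657 x 0.6014 0.6172
-0.2 47 zmax 0.2579 x 0.6029 0.6172
-0.16 46 zmax 0.2477 x 0.6007 0.6183
-0.12 44 zmax 0.2388 x 0.6034 0.6202
-0.08 43 zmax 0.2291 x 0.6028 0.6197
-0.04 43 zmax 0.2216 x 0.6033 0.6205
-0.0 38 zmax 0.2116 x 0.6059 0.6215
0.04 234 zmax 0.2287 x 0.6817 0.7132
0.08 37 zmax 0.1936 x 0.6061 0.6228
0.12 34 zmax 0.1866 x 0.6073 0.6233
0.16 32 zmax 0.1748 x 0.6081 0.626
0.2 32 zmax 0.1663 x 0.6107 0.6242
0.24 73 zmax 0.1728 x 0.6225 0.6345
0.28 10 zmax 0.1482 x 0.6136 0.6256
```

```bash
sleep 1; ls pics
```

```text
crops.png
cropt.png
scene0.png
top0.png
```

View pics/cropt.png

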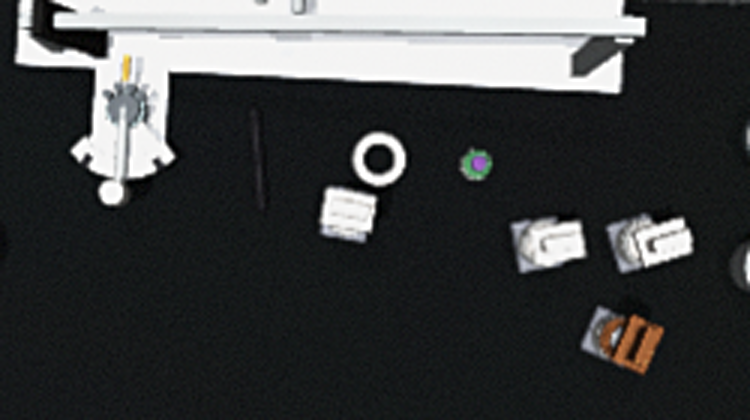

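View pics/crops.png

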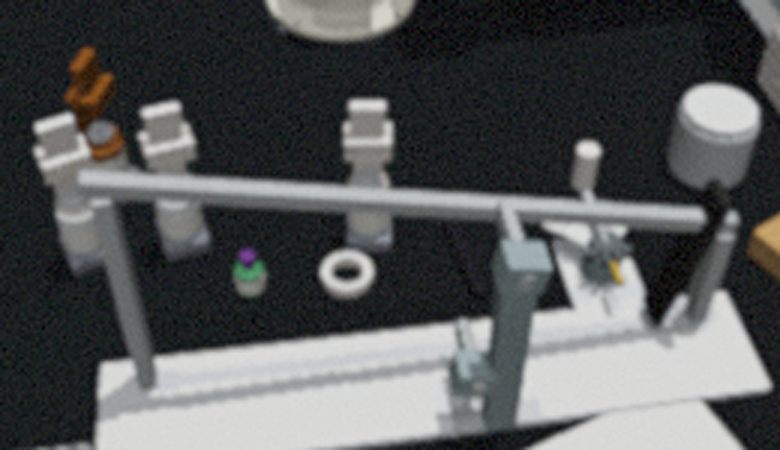

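Crops: the top crop shows the knob at (112,192), hinge at (127,103) and three white hooks; the brown one at crop (625,345) stays. The scene crop shows all three white bottles upright at (60,140), (165,130) and (367,120).

```bash
cat > m1.py <<'E'
from h import *
c=dict(np.load('top0.npz')); W=pts(c)
s=dict(np.load('scene0.npz')); S=pts(s)
for nm,(x,y,a) in dict(A=(450,-33,-8.5),B=(425,-225.5,13),C=(428.5,-324.5,18)).items():
    a=np.radians(a)
    for n,A in(('top',W),('scene',S)):
        d=A-np.array([x/1e3,y/1e3,0]); X=1e3*(d[...,0]*np.cos(a)+d[...,1]*np.sin(a)); Y=1e3*(-d[...,0]*np.sin(a)+d[...,1]*np.cos(a)); Z=1e3*A[...,2]
        for lab,lo,hi,yr in(('spine',93,132,30),('yoke',137,158,30),('tab',165,195,30),('cap',70,92,20),('foot',3,22,40)):
            m=(Z>lo)&(Z<hi)&(abs(Y)<yr)&(abs(X)<40)
            if m.sum()>3: print(nm,n,lab,m.sum(),'X',np.percentile(X[m],[3,50,97]).round(),'Y',np.percentile(Y[m],[3,50,97]).round(),'Z',np.percentile(Z[m],[50,97]).round())
# rail line by median
for n,A in(('top',W),('scene',S)):
    m=np.all((A>[.57,-.36,.12])&(A<[.645,.34,.31]),-1)
    P=A[m]; P=P[(abs(P[:,2]-(.213-.2236*P[:,1]))<.008)]
    print(n,'ends y',np.percentile(P[:,1],[.3,99.7]).round(4))
    P=P[(P[:,1]>-.25)&(P[:,1]<.0)|(P[:,1]>.07)&(P[:,1]<.21)]
    v=P[:,:2]; kx=np.polyfit(P[:,1],P[:,0],1); kz=np.polyfit(P[:,1],P[:,2],1); print('x(y)',kx.round(4),'z(y)',kz.round(4))
    # guide post & hinge
    for lab,lo,hi in(('guide',[.665,-.02,.2],[.73,.12,.26]),('hinge',[.51,.12,.03],[.585,.26,.09]),('stop',[.58,.2,.16],[.65,.3,.2])):
        m=np.all((A>lo)&(A<hi),-1); Q=A[m]
        if len(Q): print(lab,len(Q),np.percentile(Q,[2,50,98],axis=0).round(4).tolist())
E
python3 m1.py
```

```text
A top yoke 133 X [-16.  -4.  15.] Y [-21.   1.  23.] Z [145. 150.]
A top tab 58 X [-6. -1.  5.] Y [-15.   1.  17.] Z [181. 185.]
A top cap 7 X [-19. -18. -17.] Y [-6.  0.  5.] Z [79. 89.]
A top foot 128 X [-35.  -3.  39.] Y [-36.  -7.  34.] Z [ 8. 20.]
A scene spine 51 X [-12.  14.  18.] Y [-20.  -1.  18.] Z [126. 131.]
A scene yoke 123 X [-12.   7.  17.] Y [-21.  -0.  20.] Z [144. 157.]
A scene tab 79 X [-4.  4.  8.] Y [-17.  -3.  14.] Z [177. 182.]
A scene cap 89 X [-12.  -1.  12.] Y [-17.  -1.  17.] Z [86. 91.]
A scene foot 109 X [-0. 23. 39.] Y [-26.  -4.  21.] Z [15. 20.]
B top yoke 123 X [-16.   2.  15.] Y [-20.   3.  21.] Z [144. 149.]
B top tab 57 X [-6. -0.  5.] Y [-14.   2.  16.] Z [180. 185.]
B top cap 28 X [-19.   4.  19.] Y [-10.  14.  19.] Z [76. 81.]
B top foot 121 X [-37.   8.  38.] Y [-34.  14.  33.] Z [13. 20.]
B scene spine 50 X [-12.  15.  17.] Y [-21.  -1.  18.] Z [126. 131.]
B scene yoke 128 X [-11.   7.  18.] Y [-22.  -2.  19.] Z [145. 157.]
B scene tab 77 X [-6.  5.  8.] Y [-17.  -2.  14.] Z [178. 182.]
B scene cap 23 X [-14. -11.  20.] Y [-16.   2.  12.] Z [8
[... 701 characters left out ...]
 -11.   8.] Z [15. 21.]
top ends y [-0.2747  0.2798]
x(y) [0.0204 0.6131] z(y) [-0.2232  0.2102]
guide 227 [[0.6672, 0.0314, 0.2035], [0.6928, 0.0513, 0.2227], [0.7117, 0.0706, 0.2302]]
hinge 337 [[0.5108, 0.1603, 0.034], [0.5345, 0.1911, 0.047], [0.5713, 0.2283, 0.0624]]
stop 145 [[0.6008, 0.2015, 0.1602], [0.619, 0.2509, 0.1717], [0.6361, 0.2626, 0.1855]]
scene ends y [-0.2757  0.2754]
x(y) [0.0191 0.6145] z(y) [-0.2238  0.2088]
guide 300 [[0.6691, 0.0305, 0.2012], [0.7046, 0.0472, 0.2202], [0.7139, 0.0685, 0.2275]]
hinge 232 [[0.5114, 0.1581, 0.0334], [0.5511, 0.1859, 0.0523], [0.5778, 0.2178, 0.0585]]
stop 137 [[0.6017, 0.2027, 0.1603], [0.6224, 0.2483, 0.1717], [0.6359, 0.2597, 0.1832]]
```

Run:
```python
from h import *
c=dict(np.load('top0.npz')); im=c['img'][135:215,160:260]
cv2.imwrite('pics/lev.png',cv2.resize(im,None,fx=8,fy=7,interpolation=cv2.INTER_CUBIC)[:600,:800])
```

```text
(no output)
```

View pics/lev.png

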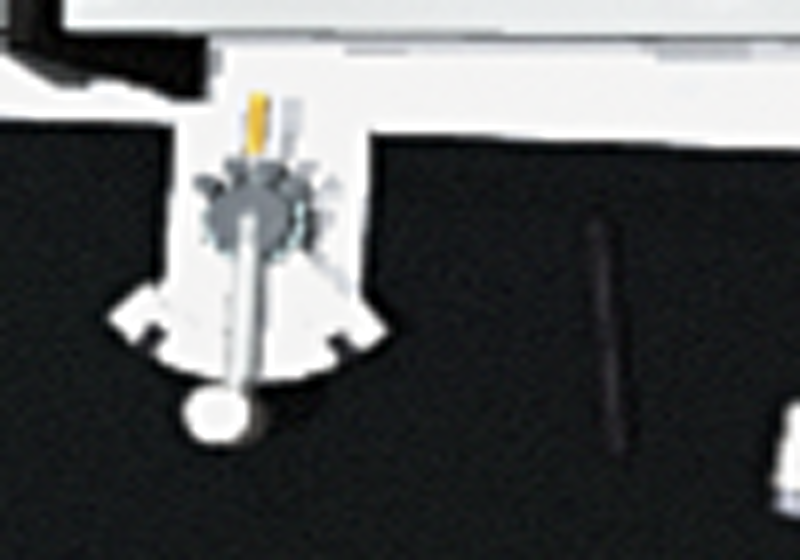

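```bash
cat >> h.py <<'E'
def ray(c,u,v,z):
    p=cv2.undistortPoints(np.array([[[u,v]]],float),np.array(c['mtx']),np.array(c['dist_coeffs'])).ravel()
    R=np.array(c['R']);C=-R.T@np.array(c['t']);d=R.T@np.array([p[0],p[1],1.])
    return C+d*(z-C[2])/d[2]
def go(x,y,z,yaw):
    """offset (cm) and spin (rad) from the measured pose to TCP x,y,z with tool-x at world yaw (deg)"""
    s=r.sense(); E=np.array(s['ee_rot']); d=E.T@(np.array([x,y,z])-s['tcp_pos'])
    now=np.degrees(np.arctan2(E[1,0],E[0,0])); dy=(yaw-now+180)%360-180
    print('t',round(s['time_s'],2),'tcp',np.round(s['tcp_pos'],4),'yaw',now.round(2),'F',np.round(s['wrist_force'],1),'w',round(s['gripper_width'],3),round(s['gripper_force'],1))
    print('off cm',np.round(d*100,2),'spin',np.round(-np.radians(dy),4),'j',np.round(s['joints']).tolist())
E
python3 - <<'E'
from h import *
c=dict(np.load('top0.npz')); W=pts(c)
print(ray(c,191.2,166.7,.062),W[165:169,189:194,2].round(3).tolist())
print('notches',ray(c,160+343/8,135+343/7,.03),ray(c,160+152/8,135+335/7,.03),'knobtop',ray(c,187,194,.103))
go(.463,.194,.16,0)
E
```

```text
[0.54412954 0.19031653 0.062     ] [[0.06, 0.058, 0.054, 0.059, 0.058], [0.06, 0.062, 0.056, 0.057, 0.058], [0.056, nan, 0.058, 0.056, 0.05], [0.052, 0.056, 0.058, 0.055, 0.052]]
notches [0.49577115 0.15771624 0.03      ] [0.49727132 0.23020721 0.03      ] knobtop [0.46151398 0.19370947 0.103     ]
t 0.1 tcp [0.188  0.5956 0.2436] yaw -17.53 F [-0.5 -0.2 -0.3] w 1.0 0.0
off cm [38.32 29.99  8.42] spin -0.3059 j [87.0, 22.0, 0.0, -0.0, -68.0, -15.0]
```

Request:
{"api": "apply_moves", "payload": {"plan": [{"grip": 1,"offset": [3.8,3,0.6],"spin": -0.06},{"grip": 1,"offset": [7.6,6,1.2],"spin": -0.12},{"grip": 1,"offset": [11.4,9,1.8],"spin": -0.18},{"grip": 1,"offset": [15.2,12,2.4],"spin": -0.24},{"grip": 1,"offset": [19,15,3],"spin": -0.306}]}}

```text
time_s: 0.6
tcp_pos: [0.3247, 0.3938, 0.2141]
ee_rot: [[1.0, 0.003, -0.0], [0.003, -1.0, -0.001], [-0.0, 0.001, -1.0]]
wrist_force: [1.2, -0.2, 0.4]
gripper_width: 1.002
gripper_force: 0.0
```

```bash
python3 -c "
from h import *
go(.4625,.194,.16,0)"
```

```text
t 0.6 tcp [0.3247 0.3938 0.2141] yaw 0.19 F [ 1.2 -0.2  0.4] w 1.002 0.0
off cm [13.72 20.02  5.41] spin 0.0033 j [69.0, 12.0, -18.0, -0.0, -60.0, 21.0]
```

Request:
{"api": "apply_moves", "payload": {"plan": [{"grip": 1,"offset": [2.8,4,0.6],"spin": 0},{"grip": 1,"offset": [5.5,8,1.6],"spin": 0},{"grip": 1,"offset": [8.3,12,2.6],"spin": 0},{"grip": 1,"offset": [11,16,3.6],"spin": 0},{"grip": 1,"offset": [13.8,20,4.6],"spin": 0.003}]}}

```text
time_s: 1.1
tcp_pos: [0.4627, 0.1939, 0.1681]
ee_rot: [[1.0, -0.003, -0.0], [-0.003, -1.0, -0.0], [-0.0, 0.0, -1.0]]
wrist_force: [0.4, -0.6, 0.0]
gripper_width: 1.001
gripper_force: 0.0
```

Request:
{"api": "apply_moves", "payload": {"plan": [{"grip": 1,"offset": [0,0,2],"spin": 0},{"grip": 1,"offset": [0,0,4],"spin": 0},{"grip": 1,"offset": [0,0,6],"spin": 0},{"grip": 1,"offset": [0,0,7.6],"spin": 0},{"grip": 1,"offset": [0,0,7.6],"spin": 0}]}}

```text
time_s: 1.6
tcp_pos: [0.4607, 0.1945, 0.0902]
ee_rot: [[1.0, -0.004, -0.005], [-0.004, -1.0, -0.004], [-0.005, 0.004, -1.0]]
wrist_force: [0.6, -0.5, 0.2]
gripper_width: 0.996
gripper_force: 0.0
```

```bash
python3 -c "
from h import *
go(.4625,.194,.088,0)"
```

```text
t 1.6 tcp [0.4607 0.1945 0.0902] yaw -0.21 F [ 0.6 -0.5  0.2] w 0.996 0.0
off cm [0.19 0.04 0.22] spin -0.0036 j [42.0, 20.0, -28.0, -0.0, -42.0, 48.0]
```

Request:
{"api": "apply_moves", "payload": {"plan": [{"grip": 0.1,"offset": [0,0,0],"spin": 0},{"grip": 0.1,"offset": [0,0,0],"spin": 0},{"grip": 0.1,"offset": [0,0,0],"spin": 0},{"grip": 0.1,"offset": [0,0,0],"spin": 0},{"grip": 0.1,"offset": [0,0,0],"spin": 0}]}}

```text
time_s: 2.1
tcp_pos: [0.4623, 0.196, 0.093]
ee_rot: [[1.0, -0.003, 0.001], [-0.003, -1.0, 0.001], [0.001, -0.001, -1.0]]
wrist_force: [-0.4, -0.3, -0.3]
gripper_width: 0.632
gripper_force: 0.0
```

Request:
{"api": "apply_moves", "payload": {"plan": [{"grip": 0.1,"offset": [0.1,1.1,0],"spin": 0},{"grip": 0.1,"offset": [0.4,2.3,0],"spin": 0},{"grip": 0.1,"offset": [0.7,3.4,0],"spin": 0},{"grip": 0.1,"offset": [1.1,4.3,0],"spin": 0},{"grip": 0.1,"offset": [1.5,5,0],"spin": 0}]}}

```text
time_s: 2.6
tcp_pos: [0.4772, 0.145, 0.0926]
ee_rot: [[1.0, -0.002, -0.0], [-0.002, -1.0, 0.0], [-0.0, -0.0, -1.0]]
wrist_force: [-7.1, 7.0, 2.6]
gripper_width: 0.267
gripper_force: 30.0
```

```bash
python3 -c "
from h import *
go(.476,.1445,.088,0); c=cap('top'); W=pts(c)
cv2.imwrite('pics/lev2.png',cv2.resize(c['img'][100:215,150:290],None,fx=5,fy=5))"
```

```text
t 2.6 tcp [0.4772 0.145  0.0926] yaw -0.12 F [-7.1  7.   2.6] w 0.267 30.0
off cm [-0.12  0.05  0.46] spin -0.0022 j [36.0, 20.0, -28.0, -0.0, -42.0, 54.0]
```

View pics/lev2.png

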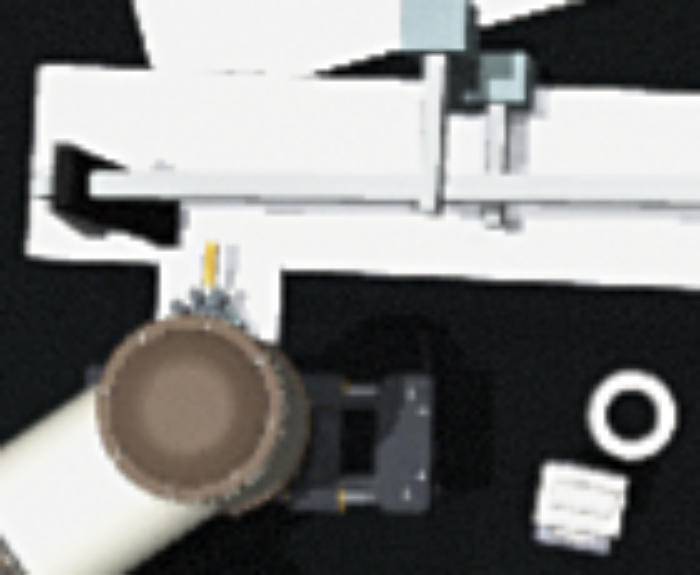

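The bolt bar now crosses the rail at crop (430,190), so the lever is at hold. I'll release the knob, rise and go to the first bottle (nearest, at (450,-33)).

Request:
{"api": "apply_moves", "payload": {"plan": [{"grip": 0.7,"offset": [0,0,0],"spin": 0},{"grip": 0.7,"offset": [0,0,0],"spin": 0},{"grip": 0.7,"offset": [0,0,0],"spin": 0},{"grip": 0.7,"offset": [0,0,0],"spin": 0},{"grip": 0.7,"offset": [0,0,0],"spin": 0}]}}

```text
time_s: 3.15
tcp_pos: [0.4771, 0.1457, 0.0925]
ee_rot: [[1.0, -0.003, -0.0], [-0.003, -1.0, -0.0], [-0.0, 0.0, -1.0]]
wrist_force: [-0.4, -0.6, 0.2]
gripper_width: 0.635
gripper_force: 0.0
```

Request:
{"api": "apply_moves", "payload": {"plan": [{"grip": 0.7,"offset": [0,0,-3],"spin": 0},{"grip": 0.7,"offset": [0,0,-6],"spin": 0},{"grip": 0.7,"offset": [0,0,-9],"spin": 0},{"grip": 0.7,"offset": [0,0,-12],"spin": 0},{"grip": 0.7,"offset": [0,0,-14.5],"spin": 0}]}}

```text
time_s: 3.65
tcp_pos: [0.4772, 0.1458, 0.2394]
ee_rot: [[1.0, -0.003, 0.001], [-0.003, -1.0, 0.001], [0.001, -0.001, -1.0]]
wrist_force: [1.4, 0.8, -0.5]
gripper_width: 0.699
gripper_force: 0.0
```

Request:
{"api": "apply_moves", "payload": {"plan": [{"grip": 0.6,"offset": [-0.5,2,0],"spin": 0.14},{"grip": 0.6,"offset": [-1,4,0],"spin": 0.28},{"grip": 0.6,"offset": [-1.5,6,0],"spin": 0.42},{"grip": 0.6,"offset": [-2,8,0],"spin": 0.56},{"grip": 0.6,"offset": [-2.5,10,0],"spin": 0.7}]}}

```text
time_s: 4.15
tcp_pos: [0.4514, 0.045, 0.2376]
ee_rot: [[0.759, -0.651, 0.0], [-0.651, -0.759, -0.0], [0.0, 0.0, -1.0]]
wrist_force: [0.8, 0.3, 0.3]
gripper_width: 0.601
gripper_force: 0.0
```

```bash
cat > look.py <<'E'
from h import *
K=(('top',-.004),('scene',-.001))
def bots(caps,verbose=True):
    """white hangers: tab rects in both views; mm, bottle yaw deg, tab top z"""
    for n,b in K:
        c=caps[n]; A=pts(c); g=c['img'].astype(int)
        sat=g.max(-1)-g.min(-1)
        m=(np.all((A>[.2,-.5,.168])&(A<[.59,.16,.2]),-1)&(sat<40)).astype(np.uint8)
        k,l,st,ce=cv2.connectedComponentsWithStats(m)
        for i in range(1,k):
            if 15<st[i,4]<200:
                P=A[l==i]; (cx,cy),sz,an=cv2.minAreaRect((P[:,:2]*1000).astype(np.float32))
                y=an if sz[0]<sz[1] else an-90
                print(n,'tab',round(cx,1),round(cy,1),np.round(sz),'yaw',round(y,1),'z',np.percentile(P[:,2],90).round(3))
E
python3 - <<'E'
from look import *
caps={n:cap(n) for n in('top','scene')}
bots(caps)
for n in caps:
    A=pts(caps[n]); m=np.all((A>[.43,.1,.085])&(A<[.5,.25,.115]),-1); P=A[m]; print(n,'knob',len(P),(P.min(0)+P.max(0)).round(4)/2)
go(.45,-.033,.215,-98.5)
E
```

```text
top tab 449.2 -33.0 [31. 12.] yaw -7.9 z 0.183
top tab 427.3 -323.6 [12. 35.] yaw 17.5 z 0.184
top tab 424.6 -224.9 [12. 32.] yaw 12.6 z 0.183
scene tab 425.7 -226.4 [15. 32.] yaw 9.7 z 0.181
scene tab 450.7 -34.8 [32. 12.] yaw -10.5 z 0.181
scene tab 429.2 -325.6 [16. 34.] yaw 16.3 z 0.181Traceback (most recent call last):
  File "<stdin>", line 5, in <module>
    return umr_minimum(a, axis, None, out, keepdims, initial, where)
ValueError: zero-size array to reduction operation minimum which has no identity
```

Request:
{"api": "apply_moves", "payload": {"plan": [{"grip": 0.6,"offset": [1,1.2,0],"spin": 0.14},{"grip": 0.6,"offset": [2,2.4,0],"spin": 0.28},{"grip": 0.6,"offset": [3,3.6,0],"spin": 0.42},{"grip": 0.6,"offset": [4,4.9,0],"spin": 0.56},{"grip": 0.6,"offset": [5,6.1,0],"spin": 0.7}]}}

```text
time_s: 4.75
tcp_pos: [0.4508, -0.0331, 0.2376]
ee_rot: [[0.164, -0.986, 0.0], [-0.986, -0.164, 0.0], [-0.0, -0.0, -1.0]]
wrist_force: [0.5, 0.5, 0.4]
gripper_width: 0.603
gripper_force: 0.0
```

Request:
{"api": "apply_moves", "payload": {"plan": [{"grip": 0.6,"offset": [0,0,0],"spin": 0.14},{"grip": 0.6,"offset": [0,0,0],"spin": 0.28},{"grip": 0.6,"offset": [0,0,0],"spin": 0.319},{"grip": 0.6,"offset": [0,0,0],"spin": 0.319}]}}

```text
time_s: 5.15
tcp_pos: [0.4508, -0.0326, 0.2375]
ee_rot: [[-0.148, -0.989, 0.0], [-0.989, 0.148, 0.0], [-0.0, -0.0, -1.0]]
wrist_force: [0.4, 0.6, 0.2]
gripper_width: 0.602
gripper_force: 0.0
```

Run:
```python
from look import *
go(.45,-.034,.172,-99)
```

```text
t 5.15 tcp [ 0.4508 -0.0326  0.2375] yaw -98.52 F [0.4 0.6 0.2] w 0.602 0.0
off cm [0.15 0.06 6.55] spin 0.0083 j [17.0, 5.0, -23.0, 0.0, -62.0, -25.0]
```

Request:
{"api": "apply_moves", "payload": {"plan": [{"grip": 0.6,"offset": [0.1,0.05,2],"spin": 0.01},{"grip": 0.6,"offset": [0.1,0.05,4],"spin": 0.01},{"grip": 0.6,"offset": [0.1,0.05,5.5],"spin": 0.01},{"grip": 0.6,"offset": [0.1,0.05,6.4],"spin": 0.01},{"grip": 0.3,"offset": [0.1,0.05,6.4],"spin": 0.01}]}}

```text
time_s: 5.65
tcp_pos: [0.4493, -0.0339, 0.1725]
ee_rot: [[-0.159, -0.987, -0.003], [-0.987, 0.159, -0.001], [0.001, 0.002, -1.0]]
wrist_force: [0.7, -0.5, 0.6]
gripper_width: 0.569
gripper_force: 0.0
```

Request:
{"api": "apply_moves", "payload": {"plan": [{"grip": 0.0,"offset": [0,0,0],"spin": 0},{"grip": 0.0,"offset": [0,0,0],"spin": 0},{"grip": 0.0,"offset": [0,0,0],"spin": 0},{"grip": 0.0,"offset": [0,0,0],"spin": 0},{"grip": 0.0,"offset": [0,0,0],"spin": 0}]}}

```text
time_s: 6.15
tcp_pos: [0.45, -0.034, 0.1739]
ee_rot: [[-0.16, -0.987, 0.001], [-0.987, 0.16, 0.0], [-0.0, -0.001, -1.0]]
wrist_force: [-1.0, 0.0, 0.3]
gripper_width: 0.14
gripper_force: 0.2
```

Request:
{"api": "apply_moves", "payload": {"plan": [{"grip": 0.0,"offset": [0,0,0],"spin": 0},{"grip": 0.0,"offset": [0,0,-1],"spin": 0},{"grip": 0.0,"offset": [0,0,-3],"spin": 0},{"grip": 0.0,"offset": [0,0,-5],"spin": 0},{"grip": 0.0,"offset": [0,0,-7],"spin": -0.12}]}}

```text
time_s: 6.65
tcp_pos: [0.4495, -0.034, 0.2445]
ee_rot: [[-0.038, -0.999, -0.001], [-0.999, 0.038, -0.0], [0.0, 0.001, -1.0]]
wrist_force: [0.1, 0.3, -2.8]
gripper_width: 0.134
gripper_force: 30.0
```

Run:
```python
from look import *
go(.45,-.034,.30,-91.1)
```

```text
t 6.65 tcp [ 0.4495 -0.034   0.2445] yaw -92.19 F [ 0.1  0.3 -2.8] w 0.134 30.0
off cm [-0.01 -0.05 -5.55] spin -0.0189 j [16.0, 5.0, -23.0, -0.0, -63.0, -19.0]
```

Request:
{"api": "apply_moves", "payload": {"plan": [{"grip": 0.0,"offset": [0,-1,-2],"spin": 0},{"grip": 0.0,"offset": [0,-3,-4],"spin": 0},{"grip": 0.0,"offset": [0,-5.5,-6],"spin": -0.01},{"grip": 0.0,"offset": [0,-7.5,-7],"spin": -0.019},{"grip": 0.0,"offset": [0,-9,-7],"spin": -0.019}]}}

```text
time_s: 7.15
tcp_pos: [0.5415, -0.0377, 0.3157]
ee_rot: [[-0.022, -1.0, 0.004], [-1.0, 0.022, 0.0], [-0.0, -0.004, -1.0]]
wrist_force: [-0.9, 0.2, -2.4]
gripper_width: 0.134
gripper_force: 30.0
```

Request:
{"api": "apply_moves", "payload": {"plan": [{"grip": 0.0,"offset": [2.5,0,0],"spin": 0},{"grip": 0.0,"offset": [6,0,0],"spin": 0},{"grip": 0.0,"offset": [10,0,0],"spin": 0},{"grip": 0.0,"offset": [13.5,0,0],"spin": 0},{"grip": 0.0,"offset": [15.6,0,0],"spin": 0}]}}

```text
time_s: 7.65
tcp_pos: [0.5357, -0.1957, 0.3135]
ee_rot: [[-0.024, -1.0, -0.001], [-1.0, 0.024, -0.0], [0.0, 0.001, -1.0]]
wrist_force: [-0.1, 0.4, -0.9]
gripper_width: 0.132
gripper_force: 30.0
```

Request:
{"api": "apply_moves", "payload": {"plan": [{"grip": 0.0,"offset": [0,0,0],"spin": 0},{"grip": 0.0,"offset": [0,0,0],"spin": 0},{"grip": 0.0,"offset": [0,0,0],"spin": 0}]}}

```text
time_s: 7.95
tcp_pos: [0.5362, -0.1929, 0.3136]
ee_rot: [[-0.021, -1.0, -0.0], [-1.0, 0.021, 0.0], [-0.0, 0.0, -1.0]]
wrist_force: [-0.5, -0.1, -1.6]
gripper_width: 0.136
gripper_force: 30.0
```

```bash
cat > chk.py <<'E'
from look import *
import sys
caps={n:cap(n) for n in('top','scene')}
go(.61,-.19,.314,-91.1)
for n in caps:
    A=pts(caps[n])
    P=A[np.all((A>[.49,-.26,.08])&(A<[.7,-.1,.34]),-1)]
    ty=r.sense()['tcp_pos']
    for lab,lo,hi in(('tab',.283,.325),('yoke',.26,.29)):
        pass
    c=caps[n]; cv2.imwrite(f'pics/{sys.argv[1]}_{n}.png',cv2.resize(c['img'][140:280,60:280] if n=='scene' else c['img'][90:230,270:450],None,fx=3,fy=3))
bots(caps)
E
python3 chk.py hangA
```

```text
t 8.05 tcp [ 0.5364 -0.1927  0.3137] yaw -91.18 F [ 0.1  0.5 -1.7] w 0.14 30.0
off cm [-0.42 -7.35 -0.03] spin -0.0014 j [-3.0, 14.0, -1.0, -0.0, -75.0, 2.0]
top tab 530.5 -171.7 [22.  4.] yaw -73.8 z 0.199
top tab 427.4 -323.3 [12. 34.] yaw 17.9 z 0.183
top tab 424.5 -225.0 [12. 32.] yaw 13.3 z 0.184
scene tab 427.3 -233.1 [13. 19.] yaw 24.8 z 0.18
scene tab 428.7 -325.4 [16. 34.] yaw 17.5 z 0.181
scene tab 554.1 -194.3 [36. 12.] yaw -5.6 z 0.178
```

View pics/hangA_scene.png

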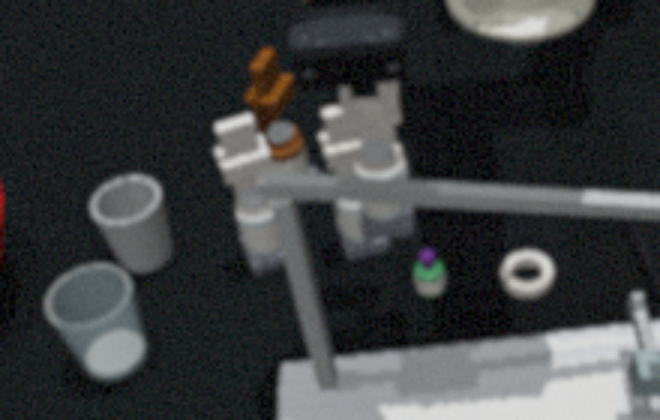

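Request:
{"api": "apply_moves", "payload": {"plan": [{"grip": 0.0,"offset": [-0.1,-1.5,0],"spin": 0},{"grip": 0.0,"offset": [-0.2,-3,0],"spin": 0},{"grip": 0.0,"offset": [-0.2,-4.5,0],"spin": 0},{"grip": 0.0,"offset": [-0.2,-6,0],"spin": 0},{"grip": 0.0,"offset": [-0.2,-7.35,0],"spin": 0}]}}

```text
time_s: 8.55
tcp_pos: [0.6107, -0.1922, 0.3136]
ee_rot: [[-0.02, -1.0, -0.0], [-1.0, 0.02, 0.0], [-0.0, 0.0, -1.0]]
wrist_force: [0.1, -0.3, -2.0]
gripper_width: 0.137
gripper_force: 30.0
```

Request:
{"api": "apply_moves", "payload": {"plan": [{"grip": 0.0,"offset": [0,0,0],"spin": 0},{"grip": 0.0,"offset": [0,0,0],"spin": 0}]}}

```text
time_s: 8.75
tcp_pos: [0.6097, -0.1925, 0.3132]
ee_rot: [[-0.021, -1.0, -0.001], [-1.0, 0.021, 0.0], [-0.0, 0.001, -1.0]]
wrist_force: [-0.4, 0.1, -1.8]
gripper_width: 0.137
gripper_force: 30.0
```

```bash
python3 chk.py hangA2 | head -3
python3 - <<'E'
from look import *
c=cap('scene'); A=pts(c)
m=np.all((A>[.58,-.24,.2])&(A<[.65,-.15,.33]),-1)
P=A[m]; 
for z in np.arange(.2,.33,.005):
    Q=P[abs(P[:,2]-z)<.0025]
    if len(Q)>2: print(round(z,3),len(Q),Q[:,0].min().round(3),Q[:,0].max().round(3),Q[:,1].min().round(3),Q[:,1].max().round(3))
E
```

```text
t 8.85 tcp [ 0.6093 -0.1929  0.3138] yaw -91.23 F [ 0.3  1.5 -1.2] w 0.133 30.0
off cm [-0.29 -0.06 -0.02] spin -0.0023 j [-3.0, 21.0, 9.0, -0.0, -78.0, 2.0]
top tab 427.3 -323.0 [12. 35.] yaw 17.5 z 0.184
0.2 17 0.614 0.63 -0.212 -0.171
0.205 35 0.604 0.63 -0.214 -0.172
0.21 38 0.608 0.63 -0.211 -0.173
0.215 26 0.601 0.628 -0.21 -0.175
0.22 55 0.599 0.629 -0.21 -0.174
0.225 65 0.602 0.624 -0.204 -0.178
0.23 10 0.609 0.619 -0.192 -0.152
0.235 20 0.615 0.618 -0.18 -0.151
0.24 34 0.603 0.618 -0.212 -0.15
0.245 74 0.602 0.618 -0.227 -0.153
0.25 53 0.61 0.618 -0.238 -0.171
0.255 28 0.606 0.618 -0.24 -0.194
0.26 43 0.601 0.623 -0.239 -0.191
0.265 35 0.604 0.628 -0.238 -0.17
0.27 37 0.623 0.628 -0.213 -0.17
0.275 31 0.623 0.627 -0.212 -0.172
0.28 35 0.614 0.627 -0.214 -0.171
0.285 79 0.608 0.626 -0.213 -0.17
0.29 8 0.615 0.623 -0.208 -0.179
0.295 14 0.621 0.625 -0.205 -0.185
```

View pics/hangA2_scene.png

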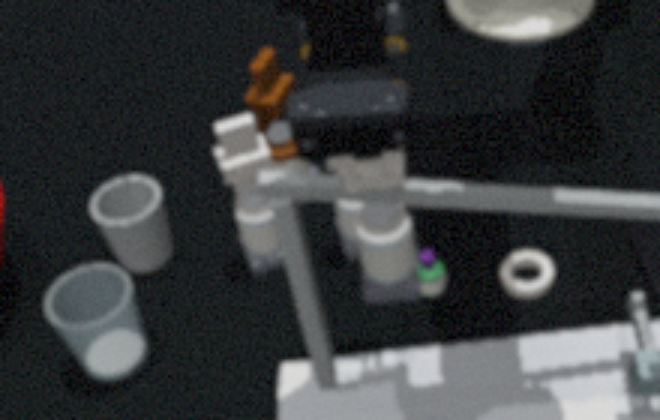

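The picture shows the hook around the bar, with the lip beyond it and the cap below; all clear. Lowering now.

Request:
{"api": "apply_moves", "payload": {"plan": [{"grip": 0.0,"offset": [0,0,0.6],"spin": 0},{"grip": 0.0,"offset": [0,0,1.1],"spin": 0},{"grip": 0.0,"offset": [0,0,1.5],"spin": 0},{"grip": 0.0,"offset": [0,0,1.8],"spin": 0},{"grip": 0.0,"offset": [0,0,1.8],"spin": 0}]}}

```text
time_s: 9.4
tcp_pos: [0.6098, -0.1933, 0.2953]
ee_rot: [[-0.022, -1.0, -0.0], [-1.0, 0.022, -0.0], [0.0, 0.0, -1.0]]
wrist_force: [1.1, -0.0, -1.9]
gripper_width: 0.133
gripper_force: 30.0
```

Request:
{"api": "apply_moves", "payload": {"plan": [{"grip": 0.0,"offset": [0,0,0.2],"spin": 0},{"grip": 0.0,"offset": [0,0,0.3],"spin": 0},{"grip": 0.0,"offset": [0,0,0.3],"spin": 0}]}}

```text
time_s: 9.7
tcp_pos: [0.6105, -0.1934, 0.2948]
ee_rot: [[-0.022, -1.0, 0.003], [-1.0, 0.022, -0.001], [0.001, -0.003, -1.0]]
wrist_force: [-1.0, 0.9, 5.3]
gripper_width: 0.136
gripper_force: 30.0
```

Request:
{"api": "apply_moves", "payload": {"plan": [{"grip": 0.6,"offset": [0,0,0],"spin": 0},{"grip": 0.6,"offset": [0,0,0],"spin": 0},{"grip": 0.6,"offset": [0,0,0],"spin": 0},{"grip": 0.6,"offset": [0,0,0],"spin": 0}]}}

```text
time_s: 10.1
tcp_pos: [0.6098, -0.1933, 0.292]
ee_rot: [[-0.022, -1.0, -0.001], [-1.0, 0.022, 0.0], [-0.0, 0.001, -1.0]]
wrist_force: [0.1, -0.2, 0.4]
gripper_width: 0.414
gripper_force: 0.0
```

Request:
{"api": "apply_moves", "payload": {"plan": [{"grip": 0.6,"offset": [0,0,-2],"spin": 0},{"grip": 0.6,"offset": [0,0,-4],"spin": 0},{"grip": 0.6,"offset": [0,0,-6],"spin": 0},{"grip": 0.6,"offset": [0,0,-8],"spin": 0}]}}

```text
time_s: 10.5
tcp_pos: [0.6098, -0.1933, 0.373]
ee_rot: [[-0.022, -1.0, -0.0], [-1.0, 0.022, 0.0], [-0.0, 0.0, -1.0]]
wrist_force: [0.7, -0.0, 0.6]
gripper_width: 0.595
gripper_force: 0.0
```

```bash
cat > row.py <<'E'
from look import *
def row():
    """hung hangers on the rail: rail-y extents of tab points (22..44 mm above bar), scene view"""
    c=cap('scene'); A=pts(c)
    o=np.array([.6138,0,.210]); cy,sy=np.cos(-.02),np.sin(-.02)
    ca,sa=np.cos(.22),np.sin(.22)
    ex=np.array([cy,sy,0]); hy=np.array([-sy,cy,0]); ey=ca*hy-sa*np.array([0,0,1]); ez=np.cross(ex,ey)
    d=A-o; X,Y,Z=d@ex,d@ey,d@ez
    for lab,lo,hi in(('yoke',.004,.017),('tab',.03,.05)):
        m=((abs(X)<.03)&(Z>lo)&(Z<hi)&(abs(Y)<.29)).astype(np.uint8)
        h,e=np.histogram(Y[m>0]*1000,bins=np.arange(-290,291,5))
        print(lab,[(int(e[i]),int(h[i])) for i in range(len(h)) if h[i]>1])
    return c
E
python3 - <<'E'
from row import *
c=row(); go(.4245,-.2255,.24,-77.5)
bots({n:cap(n) for n in('top','scene')})
E
```

```text
yoke [(-5, 17), (0, 22), (5, 14), (10, 13), (15, 13), (20, 11), (25, 15), (30, 11), (35, 12), (40, 9), (45, 26), (50, 2), (245, 12), (250, 22), (255, 7)]
tab [(0, 12), (5, 14), (10, 17), (15, 14), (20, 15), (25, 13), (30, 16), (35, 5)]
t 10.55 tcp [ 0.6109 -0.194   0.3773] yaw -91.26 F [ 1.2 -0.   3.7] w 0.598 0.0
off cm [ 3.53 18.65 13.62] spin -0.2401 j [-3.0, 20.0, 17.0, 0.0, -86.0, 2.0]
top tab 427.8 -324.1 [12. 35.] yaw 18.4 z 0.183
top tab 424.6 -225.0 [12. 32.] yaw 13.6 z 0.183
scene tab 426.2 -227.1 [14. 31.] yaw 11.3 z 0.181
scene tab 427.9 -325.8 [17. 34.] yaw 15.7 z 0.181
```

Request:
{"api": "apply_moves", "payload": {"plan": [{"grip": 0.6,"offset": [0.8,4,0],"spin": -0.06},{"grip": 0.6,"offset": [1.6,8,0],"spin": -0.12},{"grip": 0.6,"offset": [2.4,12,2],"spin": -0.18},{"grip": 0.6,"offset": [3.2,16,5],"spin": -0.24},{"grip": 0.6,"offset": [3.5,18.6,9],"spin": -0.24}]}}

```text
time_s: 11.15
tcp_pos: [0.4208, -0.2244, 0.282]
ee_rot: [[0.217, -0.976, 0.003], [-0.976, -0.217, -0.0], [0.001, -0.002, -1.0]]
wrist_force: [0.4, 0.4, -0.0]
gripper_width: 0.594
gripper_force: 0.0
```

Request:
{"api": "apply_moves", "payload": {"plan": [{"grip": 0.6,"offset": [0,0,3],"spin": 0},{"grip": 0.6,"offset": [0,0,4.5],"spin": 0},{"grip": 0.6,"offset": [0,0,4.5],"spin": 0}]}}

```text
time_s: 11.45
tcp_pos: [0.4206, -0.2236, 0.2342]
ee_rot: [[0.216, -0.976, -0.007], [-0.976, -0.216, 0.002], [-0.004, 0.007, -1.0]]
wrist_force: [0.6, -0.7, 0.5]
gripper_width: 0.6
gripper_force: 0.0
```

Run:
```python
from look import *
bots({n:cap(n) for n in('top','scene')})
go(.4252,-.226,.172,-77.5)
```

```text
scene tab 424.9 -226.8 [16. 32.] yaw 15.2 z 0.181
scene tab 429.6 -325.6 [15. 34.] yaw 21.1 z 0.182
t 11.55 tcp [ 0.4231 -0.2242  0.2373] yaw -77.5 F [ 0.2 -0.9  0.9] w 0.603 0.0
off cm [ 0.22 -0.17  6.53] spin -0.0 j [-8.0, 8.0, -20.0, 0.0, -62.0, 21.0]
```

Request:
{"api": "apply_moves", "payload": {"plan": [{"grip": 0.6,"offset": [0.2,-0.15,2],"spin": 0},{"grip": 0.6,"offset": [0.2,-0.15,4],"spin": 0},{"grip": 0.6,"offset": [0.2,-0.15,5.5],"spin": 0},{"grip": 0.6,"offset": [0.2,-0.15,6.4],"spin": 0},{"grip": 0.3,"offset": [0.2,-0.15,6.4],"spin": 0}]}}

```text
time_s: 12.05
tcp_pos: [0.425, -0.2257, 0.1731]
ee_rot: [[0.216, -0.976, -0.001], [-0.976, -0.216, 0.0], [-0.0, 0.001, -1.0]]
wrist_force: [-0.3, -0.5, -0.5]
gripper_width: 0.566
gripper_force: 0.0
```

Request:
{"api": "apply_moves", "payload": {"plan": [{"grip": 0.0,"offset": [0,0,0],"spin": 0},{"grip": 0.0,"offset": [0,0,0],"spin": 0},{"grip": 0.0,"offset": [0,0,0],"spin": 0},{"grip": 0.0,"offset": [0,0,0],"spin": 0},{"grip": 0.0,"offset": [0,0,0],"spin": 0}]}}

```text
time_s: 12.55
tcp_pos: [0.4251, -0.2258, 0.1739]
ee_rot: [[0.216, -0.976, 0.001], [-0.976, -0.216, -0.0], [0.0, -0.001, -1.0]]
wrist_force: [-0.0, 0.6, -0.4]
gripper_width: 0.139
gripper_force: 0.6
```

Request:
{"api": "apply_moves", "payload": {"plan": [{"grip": 0.0,"offset": [0,0,0],"spin": 0},{"grip": 0.0,"offset": [0,0,0],"spin": 0},{"grip": 0.0,"offset": [0,0,-2],"spin": 0},{"grip": 0.0,"offset": [0,0,-5],"spin": 0},{"grip": 0.0,"offset": [0,0,-8],"spin": 0}]}}

```text
time_s: 13.05
tcp_pos: [0.4243, -0.2254, 0.2533]
ee_rot: [[0.216, -0.976, -0.003], [-0.976, -0.216, 0.001], [-0.002, 0.002, -1.0]]
wrist_force: [1.2, 0.2, -2.0]
gripper_width: 0.135
gripper_force: 30.0
```

Request:
{"api": "apply_moves", "payload": {"plan": [{"grip": 0.0,"offset": [0,0,-3],"spin": 0.08},{"grip": 0.0,"offset": [0,0,-6],"spin": 0.16},{"grip": 0.0,"offset": [0,0,-6],"spin": 0.239},{"grip": 0.0,"offset": [0,0,-6],"spin": 0.239}]}}

```text
time_s: 13.45
tcp_pos: [0.4248, -0.2254, 0.3135]
ee_rot: [[-0.021, -1.0, 0.0], [-1.0, 0.021, 0.001], [-0.001, -0.0, -1.0]]
wrist_force: [-1.6, 1.0, -2.5]
gripper_width: 0.138
gripper_force: 30.0
```

Run:
```python
from look import *
go(.535,-.1925,.314,-91.2)
```

```text
t 13.45 tcp [ 0.4248 -0.2254  0.3135] yaw -91.21 F [-1.6  1.  -2.5] w 0.138 30.0
off cm [ -3.52 -10.95  -0.04] spin -0.0002 j [-9.0, 5.0, -12.0, -0.0, -73.0, 7.0]
```

Request:
{"api": "apply_moves", "payload": {"plan": [{"grip": 0.0,"offset": [-0.9,-2,0],"spin": 0},{"grip": 0.0,"offset": [-2,-5,0],"spin": 0},{"grip": 0.0,"offset": [-3,-8,0],"spin": 0},{"grip": 0.0,"offset": [-3.6,-10.2,0],"spin": 0},{"grip": 0.0,"offset": [-3.6,-11,0],"spin": 0}]}}

```text
time_s: 13.95
tcp_pos: [0.5378, -0.1908, 0.311]
ee_rot: [[-0.018, -1.0, -0.003], [-1.0, 0.018, 0.001], [-0.001, 0.003, -1.0]]
wrist_force: [-0.9, 0.6, -1.9]
gripper_width: 0.137
gripper_force: 30.0
```

Request:
{"api": "apply_moves", "payload": {"plan": [{"grip": 0.0,"offset": [0,0,0],"spin": 0},{"grip": 0.0,"offset": [0,0,0],"spin": 0}]}}

```text
time_s: 14.15
tcp_pos: [0.5351, -0.192, 0.3126]
ee_rot: [[-0.021, -1.0, -0.002], [-1.0, 0.021, 0.0], [-0.0, 0.002, -1.0]]
wrist_force: [-0.6, 0.2, -0.9]
gripper_width: 0.139
gripper_force: 30.0
```

```bash
cat > held.py <<'E'
from look import *
# held bottle in scene view: lip outer x, lip low z, cap top z
A=pts(cap('scene')); t=r.sense()['tcp_pos']
P=A[np.all((A>[t[0]-.03,t[1]-.03,t[2]-.13])&(A<[t[0]+.03,t[1]+.03,t[2]]),-1)]
L=P[(P[:,0]>t[0]+.009)&(P[:,2]<t[2]-.022)&(P[:,2]>t[2]-.058)]
print('lip x',np.percentile(L[:,0]-t[0],90).round(4),'y',np.percentile(L[:,1]-t[1],[3,97]).round(4),'z',np.percentile(L[:,2]-t[2],[5,95]).round(4))
C=P[(P[:,2]>t[2]-.1)&(P[:,2]<t[2]-.07)]; print('cap z',np.percentile(C[:,2]-t[2],95).round(4) if len(C) else None)
go(.610,-.1925,.3137,-91.2)
E
python3 held.py
```

```text
lip x 0.0169 y [-0.022   0.0201] z [-0.0501 -0.0291]
cap z -0.0767
t 14.2 tcp [ 0.5349 -0.1922  0.3131] yaw -91.21 F [-0.2  0.1 -0.8] w 0.137 30.0
off cm [-0.13 -7.51 -0.07] spin -0.0001 j [-3.0, 14.0, -1.0, -0.0, -75.0, 2.0]
```

Request:
{"api": "apply_moves", "payload": {"plan": [{"grip": 0.0,"offset": [0,-1.5,0],"spin": 0},{"grip": 0.0,"offset": [0,-3,0],"spin": 0},{"grip": 0.0,"offset": [-0.1,-4.5,0],"spin": 0},{"grip": 0.0,"offset": [-0.1,-6,0],"spin": 0},{"grip": 0.0,"offset": [-0.1,-7.5,0],"spin": 0}]}}

```text
time_s: 14.7
tcp_pos: [0.6103, -0.1931, 0.314]
ee_rot: [[-0.021, -1.0, 0.0], [-1.0, 0.021, 0.0], [-0.0, -0.0, -1.0]]
wrist_force: [0.7, -0.8, -2.0]
gripper_width: 0.135
gripper_force: 30.0
```

Request:
{"api": "apply_moves", "payload": {"plan": [{"grip": 0.0,"offset": [0,0,0],"spin": 0},{"grip": 0.0,"offset": [0,0,0],"spin": 0}]}}

```text
time_s: 14.9
tcp_pos: [0.6099, -0.1929, 0.3135]
ee_rot: [[-0.021, -1.0, -0.001], [-1.0, 0.021, 0.0], [-0.0, 0.001, -1.0]]
wrist_force: [0.5, -0.8, -2.4]
gripper_width: 0.132
gripper_force: 30.0
```

```bash
python3 held.py
```

```text
lip x 0.0165 y [-0.022  0.02 ] z [-0.0507 -0.0292]
cap z -0.0713
t 14.95 tcp [ 0.6098 -0.1929  0.3138] yaw -91.23 F [ 0.6  0.4 -2. ] w 0.134 30.0
off cm [-0.04 -0.02  0.01] spin -0.0005 j [-3.0, 21.0, 9.0, -0.0, -78.0, 2.0]
```

Request:
{"api": "apply_moves", "payload": {"plan": [{"grip": 0.0,"offset": [0,0,0.6],"spin": 0},{"grip": 0.0,"offset": [0,0,1.2],"spin": 0},{"grip": 0.0,"offset": [0,0,1.7],"spin": 0},{"grip": 0.0,"offset": [0,0,2.1],"spin": 0},{"grip": 0.0,"offset": [0,0,2.1],"spin": 0}]}}

```text
time_s: 15.45
tcp_pos: [0.6114, -0.1929, 0.295]
ee_rot: [[-0.02, -1.0, 0.004], [-1.0, 0.02, -0.002], [0.002, -0.004, -1.0]]
wrist_force: [0.0, 1.0, 4.8]
gripper_width: 0.136
gripper_force: 30.0
```

Request:
{"api": "apply_moves", "payload": {"plan": [{"grip": 0.6,"offset": [0,0,0],"spin": 0},{"grip": 0.6,"offset": [0,0,0],"spin": 0},{"grip": 0.6,"offset": [0,0,0],"spin": 0},{"grip": 0.6,"offset": [0,0,0],"spin": 0}]}}

```text
time_s: 15.85
tcp_pos: [0.6107, -0.1927, 0.2922]
ee_rot: [[-0.021, -1.0, -0.001], [-1.0, 0.021, 0.0], [-0.0, 0.001, -1.0]]
wrist_force: [0.5, -0.2, -0.5]
gripper_width: 0.413
gripper_force: 0.0
```

Request:
{"api": "apply_moves", "payload": {"plan": [{"grip": 0.6,"offset": [0,0,-2],"spin": 0},{"grip": 0.6,"offset": [0,0,-4],"spin": 0},{"grip": 0.6,"offset": [0,0,-6],"spin": 0},{"grip": 0.6,"offset": [0,0,-8],"spin": 0}]}}

```text
time_s: 16.25
tcp_pos: [0.6107, -0.1927, 0.3731]
ee_rot: [[-0.021, -1.0, -0.0], [-1.0, 0.021, -0.0], [0.0, 0.0, -1.0]]
wrist_force: [-0.4, -0.6, -0.1]
gripper_width: 0.591
gripper_force: 0.0
```

Run:
```python
from row import *
c=row(); bots({n:cap(n) for n in('top','scene')}); go(.4285,-.325,.24,-72.5)
```

```text
yoke [(-50, 12), (-45, 22), (-40, 16), (-35, 14), (-30, 14), (-25, 12), (-20, 15), (-15, 12), (-10, 11), (-5, 14), (0, 19), (5, 21), (10, 11), (15, 13), (20, 13), (25, 13), (30, 12), (35, 13), (40, 20), (45, 21), (50, 4), (245, 14), (250, 23), (255, 6), (260, 2)]
tab [(-45, 10), (-40, 14), (-35, 15), (-30, 14), (-25, 14), (-20, 12), (-15, 15), (-10, 8), (5, 19), (10, 15), (15, 14), (20, 13), (25, 16), (30, 13), (35, 10)]
top tab 427.6 -324.4 [12. 36.] yaw 17.4 z 0.183
scene tab 428.0 -325.7 [16. 34.] yaw 15.5 z 0.181
t 16.4 tcp [ 0.6112 -0.1927  0.3737] yaw -91.21 F [-0.2 -0.6 -1. ] w 0.597 0.0
off cm [13.61 18.02 13.32] spin -0.3266 j [-3.0, 21.0, 16.0, 0.0, -86.0, 2.0]
```

Request:
{"api": "apply_moves", "payload": {"plan": [{"grip": 0.6,"offset": [2.7,3.6,0],"spin": -0.08},{"grip": 0.6,"offset": [5.4,7.2,0],"spin": -0.16},{"grip": 0.6,"offset": [8.2,10.8,1],"spin": -0.24},{"grip": 0.6,"offset": [10.9,14.4,3],"spin": -0.32},{"grip": 0.6,"offset": [13.6,18,5],"spin": -0.33}]}}

```text
time_s: 16.9
tcp_pos: [0.4259, -0.3252, 0.3208]
ee_rot: [[0.306, -0.952, -0.001], [-0.952, -0.306, 0.001], [-0.001, 0.001, -1.0]]
wrist_force: [0.3, -1.2, -0.7]
gripper_width: 0.602
gripper_force: 0.0
```

Request:
{"api": "apply_moves", "payload": {"plan": [{"grip": 0.6,"offset": [0,0,3],"spin": 0},{"grip": 0.6,"offset": [0,0,6],"spin": 0},{"grip": 0.6,"offset": [0,0,8.3],"spin": 0},{"grip": 0.6,"offset": [0,0,8.3],"spin": 0}]}}

```text
time_s: 17.3
tcp_pos: [0.4251, -0.3236, 0.2348]
ee_rot: [[0.303, -0.953, -0.009], [-0.953, -0.303, 0.005], [-0.007, 0.007, -1.0]]
wrist_force: [-1.1, 0.3, -1.1]
gripper_width: 0.601
gripper_force: 0.0
```

Run:
```python
from look import *
bots({n:cap(n) for n in('top','scene')})
go(.4283,-.325,.172,-73)
```

```text
scene tab 428.8 -326.1 [18. 35.] yaw 23.4 z 0.181
t 17.4 tcp [ 0.4278 -0.3249  0.2392] yaw -72.28 F [ 0.1  0.1 -0.7] w 0.599 0.0
off cm [ 0.02 -0.06  6.72] spin 0.0126 j [-20.0, 14.0, -12.0, 0.0, -64.0, 38.0]
```

Request:
{"api": "apply_moves", "payload": {"plan": [{"grip": 0.6,"offset": [0,0,2],"spin": 0.012},{"grip": 0.6,"offset": [0,0,4],"spin": 0.012},{"grip": 0.6,"offset": [0,0,5.7],"spin": 0.012},{"grip": 0.6,"offset": [0,0,6.6],"spin": 0.012},{"grip": 0.3,"offset": [0,0,6.6],"spin": 0.012}]}}

```text
time_s: 17.9
tcp_pos: [0.428, -0.3248, 0.1734]
ee_rot: [[0.293, -0.956, -0.001], [-0.956, -0.293, 0.0], [-0.0, 0.001, -1.0]]
wrist_force: [-0.0, -0.4, 0.7]
gripper_width: 0.567
gripper_force: 0.0
```

Request:
{"api": "apply_moves", "payload": {"plan": [{"grip": 0.0,"offset": [0,0,0],"spin": 0},{"grip": 0.0,"offset": [0,0,0],"spin": 0},{"grip": 0.0,"offset": [0,0,0],"spin": 0},{"grip": 0.0,"offset": [0,0,0],"spin": 0},{"grip": 0.0,"offset": [0,0,0],"spin": 0}]}}

```text
time_s: 18.4
tcp_pos: [0.4281, -0.3249, 0.1739]
ee_rot: [[0.293, -0.956, 0.001], [-0.956, -0.293, -0.0], [0.0, -0.001, -1.0]]
wrist_force: [0.3, 0.4, -0.8]
gripper_width: 0.138
gripper_force: 3.7
```

Request:
{"api": "apply_moves", "payload": {"plan": [{"grip": 0.0,"offset": [0,0,0],"spin": 0},{"grip": 0.0,"offset": [0,0,0],"spin": 0},{"grip": 0.0,"offset": [0,0,-2],"spin": 0},{"grip": 0.0,"offset": [0,0,-5],"spin": 0},{"grip": 0.0,"offset": [0,0,-8],"spin": 0}]}}

```text
time_s: 18.9
tcp_pos: [0.4273, -0.3245, 0.2534]
ee_rot: [[0.292, -0.956, -0.003], [-0.956, -0.292, 0.001], [-0.002, 0.002, -1.0]]
wrist_force: [0.4, 0.5, -1.7]
gripper_width: 0.136
gripper_force: 29.9
```

Request:
{"api": "apply_moves", "payload": {"plan": [{"grip": 0.0,"offset": [0,0,-3],"spin": 0.08},{"grip": 0.0,"offset": [0,0,-6],"spin": 0.16},{"grip": 0.0,"offset": [0,0,-6],"spin": 0.24},{"grip": 0.0,"offset": [0,0,-6],"spin": 0.317},{"grip": 0.0,"offset": [0,0,-6],"spin": 0.317}]}}

```text
time_s: 19.4
tcp_pos: [0.4275, -0.3245, 0.3129]
ee_rot: [[-0.02, -1.0, -0.001], [-1.0, 0.02, 0.001], [-0.001, 0.001, -1.0]]
wrist_force: [0.5, -0.7, -1.9]
gripper_width: 0.14
gripper_force: 29.9
```

Run:
```python
from look import *
go(.535,-.1925,.314,-91.2)
```

```text
t 19.4 tcp [ 0.4275 -0.3245  0.3129] yaw -91.15 F [ 0.5 -0.7 -1.9] w 0.14 29.9
off cm [-13.41 -10.48  -0.1 ] spin 0.0009 j [-20.0, 11.0, -5.0, -0.0, -74.0, 19.0]
```

Request:
{"api": "apply_moves", "payload": {"plan": [{"grip": 0.0,"offset": [-2.2,-1.8,0],"spin": 0},{"grip": 0.0,"offset": [-5.2,-4.2,0],"spin": 0},{"grip": 0.0,"offset": [-8.4,-6.6,-0.1],"spin": 0},{"grip": 0.0,"offset": [-11.4,-9,-0.1],"spin": 0},{"grip": 0.0,"offset": [-13.4,-10.5,-0.1],"spin": 0}]}}

```text
time_s: 19.9
tcp_pos: [0.5367, -0.1909, 0.3136]
ee_rot: [[-0.017, -1.0, -0.001], [-1.0, 0.017, 0.001], [-0.001, 0.001, -1.0]]
wrist_force: [-0.7, -0.7, -2.0]
gripper_width: 0.134
gripper_force: 30.0
```

Request:
{"api": "apply_moves", "payload": {"plan": [{"grip": 0.0,"offset": [0,0,0],"spin": 0},{"grip": 0.0,"offset": [0,0,0],"spin": 0},{"grip": 0.0,"offset": [0,0,0],"spin": 0}]}}

```text
time_s: 20.2
tcp_pos: [0.535, -0.1935, 0.3142]
ee_rot: [[-0.02, -1.0, -0.001], [-1.0, 0.02, 0.0], [0.0, 0.001, -1.0]]
wrist_force: [0.4, -0.3, -2.4]
gripper_width: 0.136
gripper_force: 30.0
```

```bash
python3 held.py
```

```text
lip x 0.0165 y [-0.0207  0.0202] z [-0.0496 -0.0288]
cap z -0.0764
t 20.25 tcp [ 0.5349 -0.1937  0.3144] yaw -91.18 F [ 0.6  0.3 -1.9] w 0.138 30.0
off cm [-0.27 -7.5   0.06] spin 0.0004 j [-4.0, 14.0, -1.0, 0.0, -75.0, 2.0]
```

Request:
{"api": "apply_moves", "payload": {"plan": [{"grip": 0.0,"offset": [0,-1.5,0],"spin": 0},{"grip": 0.0,"offset": [-0.1,-3,0],"spin": 0},{"grip": 0.0,"offset": [-0.2,-4.5,0],"spin": 0},{"grip": 0.0,"offset": [-0.2,-6,0],"spin": 0},{"grip": 0.0,"offset": [-0.2,-7.5,0],"spin": 0}]}}

```text
time_s: 20.75
tcp_pos: [0.6105, -0.1936, 0.3147]
ee_rot: [[-0.021, -1.0, -0.0], [-1.0, 0.021, 0.0], [-0.0, 0.0, -1.0]]
wrist_force: [1.0, -0.3, -2.3]
gripper_width: 0.135
gripper_force: 30.0
```

Request:
{"api": "apply_moves", "payload": {"plan": [{"grip": 0.0,"offset": [0,0,0],"spin": 0},{"grip": 0.0,"offset": [0,0,0],"spin": 0}]}}

```text
time_s: 20.95
tcp_pos: [0.61, -0.1932, 0.3142]
ee_rot: [[-0.021, -1.0, -0.001], [-1.0, 0.021, 0.0], [-0.0, 0.001, -1.0]]
wrist_force: [-0.1, -0.1, -1.7]
gripper_width: 0.138
gripper_force: 30.0
```

```bash
python3 held.py
```

```text
lip x 0.0168 y [-0.0217  0.0203] z [-0.0504 -0.0292]
cap z -0.0719
t 21.0 tcp [ 0.6099 -0.1931  0.3145] yaw -91.19 F [-0.1  0.1 -1.5] w 0.134 30.0
off cm [-0.06 -0.01  0.08] spin 0.0001 j [-3.0, 21.0, 10.0, -0.0, -78.0, 2.0]
```

Request:
{"api": "apply_moves", "payload": {"plan": [{"grip": 0.0,"offset": [0,0,0.6],"spin": 0},{"grip": 0.0,"offset": [0,0,1.2],"spin": 0},{"grip": 0.0,"offset": [0,0,1.8],"spin": 0},{"grip": 0.0,"offset": [0,0,2.2],"spin": 0},{"grip": 0.0,"offset": [0,0,2.2],"spin": 0}]}}

```text
time_s: 21.5
tcp_pos: [0.6112, -0.1926, 0.2948]
ee_rot: [[-0.019, -1.0, 0.004], [-1.0, 0.019, -0.002], [0.002, -0.004, -1.0]]
wrist_force: [-0.2, 0.9, 4.5]
gripper_width: 0.137
gripper_force: 30.0
```

Request:
{"api": "apply_moves", "payload": {"plan": [{"grip": 0.6,"offset": [0,0,0],"spin": 0},{"grip": 0.6,"offset": [0,0,0],"spin": 0},{"grip": 0.6,"offset": [0,0,0],"spin": 0},{"grip": 0.6,"offset": [0,0,0],"spin": 0}]}}

```text
time_s: 21.9
tcp_pos: [0.6106, -0.1925, 0.2921]
ee_rot: [[-0.02, -1.0, -0.001], [-1.0, 0.02, 0.0], [-0.0, 0.001, -1.0]]
wrist_force: [-0.9, 0.2, -0.6]
gripper_width: 0.413
gripper_force: 0.0
```

Request:
{"api": "apply_moves", "payload": {"plan": [{"grip": 0.6,"offset": [0,0,-2],"spin": 0},{"grip": 0.6,"offset": [0,0,-4],"spin": 0},{"grip": 0.6,"offset": [0,0,-6],"spin": 0},{"grip": 0.6,"offset": [0,0,-8],"spin": 0}]}}

```text
time_s: 22.3
tcp_pos: [0.6106, -0.1925, 0.3731]
ee_rot: [[-0.02, -1.0, -0.0], [-1.0, 0.02, 0.0], [-0.0, 0.0, -1.0]]
wrist_force: [0.7, 0.3, -0.0]
gripper_width: 0.596
gripper_force: 0.0
```

Run:
```python
from row import *
c=row(); cs={n:cap(n) for n in('top','scene')}; bots(cs)
for n in cs:
    A=pts(cs[n]); P=A[np.all((A>[.43,.1,.085])&(A<[.5,.25,.115]),-1)]; print(n,len(P),((P.min(0)+P.max(0))/2).round(4) if len(P) else '')
cv2.imwrite('pics/row.png',cv2.hconcat([cv2.resize(c['img'][130:290,100:400],(800,427))]))
go(.477,.1455,.24,0)
```

```text
yoke [(-95, 14), (-90, 22), (-85, 15), (-80, 12), (-75, 14), (-70, 14), (-65, 14), (-60, 16), (-55, 10), (-50, 14), (-45, 26), (-40, 16), (-35, 10), (-30, 13), (-25, 13), (-20, 12), (-15, 15), (-10, 11), (-5, 16), (0, 15), (5, 23), (10, 11), (15, 14), (20, 13), (25, 14), (30, 10), (35, 11), (40, 14), (45, 23), (245, 11), (250, 22), (255, 7)]
tab [(-90, 10), (-85, 16), (-80, 18), (-75, 16), (-70, 13), (-65, 12), (-60, 16), (-55, 8), (-45, 10), (-40, 13), (-35, 16), (-30, 17), (-25, 12), (-20, 15), (-15, 16), (-10, 6), (0, 3), (5, 19), (10, 12), (15, 16), (20, 13), (25, 16), (30, 12), (35, 10)]
top 58 [0.4759 0.1453 0.1009]
scene 64 [0.477  0.1441 0.0953]
t 22.45 tcp [ 0.6111 -0.1925  0.3737] yaw -91.15 F [-0.5  0.6 -0.3] w 0.599 0.0
off cm [-33.53  14.12  13.32] spin -1.5909 j [-3.0, 21.0, 16.0, 0.0, -86.0, 2.0]
```

View pics/row.png

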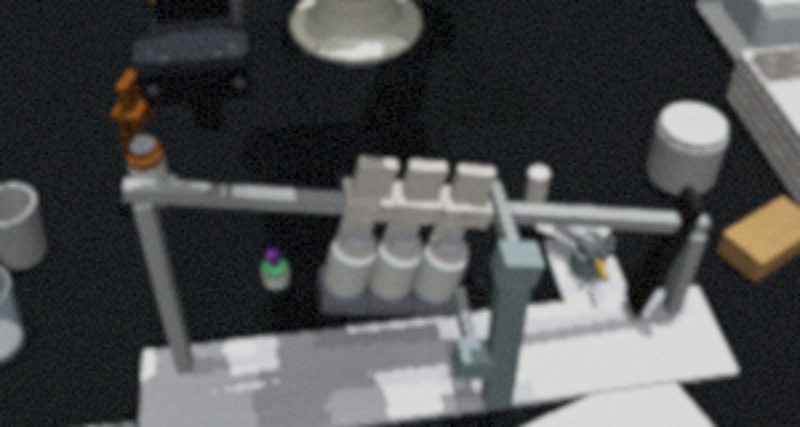

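All three bottles stand in a row against the bolt (feet at crop (320-450,295)), and the lever is at hold. Back to the knob.

Request:
{"api": "apply_moves", "payload": {"plan": [{"grip": 0.8,"offset": [0,3,0],"spin": -0.14},{"grip": 0.8,"offset": [-1,6,0],"spin": -0.28},{"grip": 0.8,"offset": [-2,9,0],"spin": -0.42},{"grip": 0.8,"offset": [-3.5,12,1],"spin": -0.56},{"grip": 0.8,"offset": [-5,14,2],"spin": -0.7}]}}

```text
time_s: 22.95
tcp_pos: [0.4693, -0.1393, 0.3512]
ee_rot: [[0.633, -0.774, -0.002], [-0.774, -0.633, 0.001], [-0.001, 0.001, -1.0]]
wrist_force: [1.2, 1.1, 0.2]
gripper_width: 0.796
gripper_force: 0.0
```

Request:
{"api": "apply_moves", "payload": {"plan": [{"grip": 0.8,"offset": [-3.1,-2.5,1],"spin": -0.14},{"grip": 0.8,"offset": [-6.2,-5,2],"spin": -0.28},{"grip": 0.8,"offset": [-9.3,-7.5,3],"spin": -0.42},{"grip": 0.8,"offset": [-12.4,-10,4],"spin": -0.56},{"grip": 0.8,"offset": [-15.5,-12.6,5],"spin": -0.7}]}}

```text
time_s: 23.45
tcp_pos: [0.471, 0.0613, 0.3009]
ee_rot: [[0.983, -0.184, -0.002], [-0.184, -0.983, -0.0], [-0.002, 0.001, -1.0]]
wrist_force: [1.5, -0.2, 0.2]
gripper_width: 0.8
gripper_force: 0.0
```

Run:
```python
from h import *
go(.4768,.145,.2,0)
```

```text
t 23.45 tcp [0.471  0.0613 0.3009] yaw -10.62 F [ 1.5 -0.2  0.2] w 0.8 0.0
off cm [-0.96 -8.34 10.09] spin -0.1853 j [27.0, 5.0, -14.0, -0.0, -71.0, 52.0]
```

Request:
{"api": "apply_moves", "payload": {"plan": [{"grip": 0.8,"offset": [-0.3,-2.5,2],"spin": -0.1},{"grip": 0.8,"offset": [-0.6,-5,4],"spin": -0.185},{"grip": 0.8,"offset": [-0.9,-7.5,7],"spin": -0.185},{"grip": 0.8,"offset": [-1,-8.4,10],"spin": -0.185},{"grip": 0.8,"offset": [-1,-8.4,13],"spin": -0.185}]}}

```text
time_s: 23.95
tcp_pos: [0.4774, 0.1453, 0.1702]
ee_rot: [[1.0, -0.004, -0.002], [-0.004, -1.0, -0.001], [-0.002, 0.001, -1.0]]
wrist_force: [0.4, -0.1, -0.1]
gripper_width: 0.803
gripper_force: 0.0
```

Run:
```python
from h import *
go(.4768,.145,.092,0)
```

```text
t 23.95 tcp [0.4774 0.1453 0.1702] yaw -0.23 F [ 0.4 -0.1 -0.1] w 0.803 0.0
off cm [-0.05  0.02  7.82] spin -0.004 j [36.0, 14.0, -23.0, -0.0, -53.0, 54.0]
```

Request:
{"api": "apply_moves", "payload": {"plan": [{"grip": 0.8,"offset": [0,0,2.5],"spin": 0},{"grip": 0.8,"offset": [0,0,5],"spin": 0},{"grip": 0.8,"offset": [0,0,7],"spin": 0},{"grip": 0.8,"offset": [0,0,7.9],"spin": 0},{"grip": 0.1,"offset": [0,0,7.9],"spin": 0}]}}

```text
time_s: 24.45
tcp_pos: [0.4771, 0.1436, 0.0918]
ee_rot: [[1.0, -0.006, -0.004], [-0.006, -1.0, -0.002], [-0.004, 0.002, -1.0]]
wrist_force: [-0.2, -0.7, -0.1]
gripper_width: 0.764
gripper_force: 0.0
```

Request:
{"api": "apply_moves", "payload": {"plan": [{"grip": 0.1,"offset": [0,0,0],"spin": 0},{"grip": 0.1,"offset": [0,0,0],"spin": 0},{"grip": 0.1,"offset": [0,0,0],"spin": 0},{"grip": 0.1,"offset": [0,0,0],"spin": 0},{"grip": 0.1,"offset": [0,0,0],"spin": 0}]}}

```text
time_s: 24.95
tcp_pos: [0.4785, 0.1445, 0.094]
ee_rot: [[1.0, -0.006, 0.001], [-0.006, -1.0, 0.001], [0.001, -0.001, -1.0]]
wrist_force: [-0.3, 0.7, -0.6]
gripper_width: 0.336
gripper_force: 0.0
```

Request:
{"api": "apply_moves", "payload": {"plan": [{"grip": 0.1,"offset": [0,0,0],"spin": 0},{"grip": 0.1,"offset": [0,0,0],"spin": 0},{"grip": 0.1,"offset": [0,0,0],"spin": 0}]}}

```text
time_s: 25.25
tcp_pos: [0.4789, 0.1451, 0.0939]
ee_rot: [[1.0, -0.006, 0.001], [-0.006, -1.0, 0.001], [0.001, -0.001, -1.0]]
wrist_force: [0.2, 2.0, 0.1]
gripper_width: 0.275
gripper_force: 30.0
```

Request:
{"api": "apply_moves", "payload": {"plan": [{"grip": 0.1,"offset": [-0.6,-1.1,0],"spin": 0},{"grip": 0.1,"offset": [-1.05,-2.3,0],"spin": 0},{"grip": 0.1,"offset": [-1.3,-3.55,0],"spin": 0},{"grip": 0.1,"offset": [-1.4,-4.8,0],"spin": 0},{"grip": 0.1,"offset": [-1.25,-6.1,0],"spin": 0}]}}

```text
time_s: 25.75
tcp_pos: [0.4613, 0.2008, 0.0928]
ee_rot: [[1.0, -0.009, -0.012], [-0.009, -1.0, -0.01], [-0.012, 0.011, -1.0]]
wrist_force: [-4.1, -10.8, 9.9]
gripper_width: 0.265
gripper_force: 30.0
```

Request:
{"api": "apply_moves", "payload": {"plan": [{"grip": 0.1,"offset": [0.3,-1.2,0],"spin": 0},{"grip": 0.1,"offset": [0.8,-2.4,0],"spin": 0},{"grip": 0.1,"offset": [1.45,-3.5,0],"spin": 0},{"grip": 0.1,"offset": [1.45,-3.5,0],"spin": 0},{"grip": 0.1,"offset": [1.45,-3.5,0],"spin": 0}]}}

```text
time_s: 26.25
tcp_pos: [0.4789, 0.2398, 0.0925]
ee_rot: [[1.0, -0.007, -0.004], [-0.007, -1.0, -0.002], [-0.004, 0.002, -1.0]]
wrist_force: [-5.1, 2.1, -0.7]
gripper_width: 0.265
gripper_force: 30.0
```

Run:
```python
from row import *
c=row(); go(.4788,.2404,.092,0)
t=cap('top'); cv2.imwrite('pics/rel.png',cv2.hconcat([cv2.resize(c['img'][130:290,180:400],(440,320)),cv2.resize(t['img'][90:250,130:310],(360,320))]))
```

```text
yoke [(-20, 9), (-15, 23), (-10, 18), (-5, 14), (0, 14), (5, 16), (10, 13), (15, 14), (20, 8), (25, 12), (30, 17), (35, 24), (40, 13), (45, 13), (50, 13), (55, 15), (60, 13), (65, 10), (70, 10), (75, 2), (80, 20), (85, 24), (90, 13), (95, 11), (100, 13), (105, 9), (110, 11), (115, 9), (120, 9), (125, 3), (245, 12), (250, 21), (255, 4)]
tab [(-15, 10), (-10, 16), (-5, 15), (0, 15), (5, 15), (10, 15), (15, 13), (20, 6), (35, 19), (40, 14), (45, 13), (50, 15), (55, 15), (60, 13), (65, 11), (85, 17), (90, 12), (95, 12), (100, 17), (105, 10), (110, 14), (115, 11), (250, 2)]
t 26.3 tcp [0.4789 0.2397 0.0925] yaw -0.43 F [-4.9  2.7 -1.3] w 0.271 30.0
off cm [-0.01 -0.07  0.05] spin -0.0075 j [44.0, 23.0, -23.0, -0.0, -44.0, 46.0]
```

View pics/rel.png

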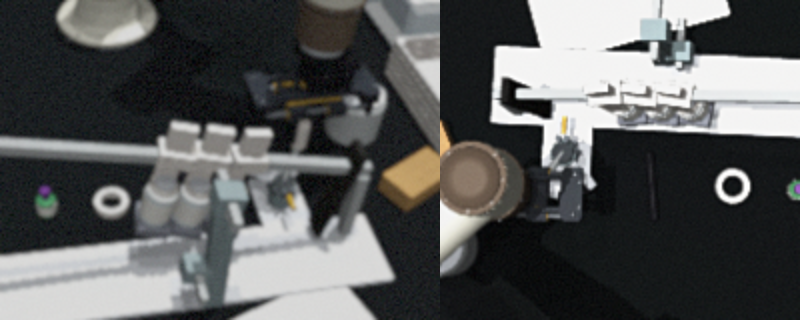

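The bolt is drawn back and the row is running down, last seen around rail y = 0 to 105. I'll wait for it to reach the stop.

Request:
{"api": "apply_moves", "payload": {"plan": [{"grip": 0.1,"offset": [0,0,0],"spin": 0},{"grip": 0.1,"offset": [0,0,0],"spin": 0},{"grip": 0.1,"offset": [0,0,0],"spin": 0},{"grip": 0.1,"offset": [0,0,0],"spin": 0},{"grip": 0.1,"offset": [0,0,0],"spin": 0}]}}

```text
time_s: 26.85
tcp_pos: [0.4788, 0.2396, 0.0925]
ee_rot: [[1.0, -0.007, -0.004], [-0.007, -1.0, -0.002], [-0.004, 0.002, -1.0]]
wrist_force: [-5.2, 2.3, -0.6]
gripper_width: 0.266
gripper_force: 30.0
```

Request:
{"api": "apply_moves", "payload": {"plan": [{"grip": 0.1,"offset": [0,0,0],"spin": 0},{"grip": 0.1,"offset": [0,0,0],"spin": 0},{"grip": 0.1,"offset": [0,0,0],"spin": 0},{"grip": 0.1,"offset": [0,0,0],"spin": 0},{"grip": 0.1,"offset": [0,0,0],"spin": 0}]}}

```text
time_s: 27.35
tcp_pos: [0.4788, 0.2396, 0.0925]
ee_rot: [[1.0, -0.007, -0.004], [-0.007, -1.0, -0.002], [-0.004, 0.002, -1.0]]
wrist_force: [-5.0, 2.1, -1.0]
gripper_width: 0.27
gripper_force: 30.0
```

Run:
```python
from row import *
c=row(); go(.4788,.2404,.092,0)
```

```text
yoke [(110, 14), (115, 24), (120, 16), (125, 9), (130, 13), (135, 10), (140, 11), (145, 10), (150, 10), (155, 9), (160, 20), (165, 18), (170, 10), (175, 12), (180, 11), (185, 9), (190, 11), (195, 8), (200, 10), (205, 12), (210, 21), (215, 11), (220, 10), (225, 11), (230, 15), (235, 8), (240, 10), (245, 16), (250, 10), (255, 6)]
tab [(115, 14), (120, 12), (125, 14), (130, 12), (135, 13), (140, 13), (145, 12), (150, 4), (160, 7), (165, 18), (170, 14), (175, 12), (180, 11), (185, 11), (190, 12), (195, 10), (210, 22), (215, 14), (220, 12), (225, 10), (230, 12), (235, 11), (240, 6)]
t 27.4 tcp [0.4788 0.2396 0.0925] yaw -0.42 F [-5.5  2.4 -0.2] w 0.269 30.0
off cm [ 0.   -0.08  0.05] spin -0.0074 j [44.0, 23.0, -23.0, -0.0, -44.0, 46.0]
```

All three rest against the stop (centres about 227, 181 and 135). Leading the lever back to hold.

Request:
{"api": "apply_moves", "payload": {"plan": [{"grip": 0.1,"offset": [-0.65,1.1,0],"spin": 0},{"grip": 0.1,"offset": [-1.15,2.3,0],"spin": 0},{"grip": 0.1,"offset": [-1.45,3.5,0],"spin": 0},{"grip": 0.1,"offset": [-1.6,4.8,0],"spin": 0},{"grip": 0.1,"offset": [-1.5,6.05,0],"spin": 0}]}}

```text
time_s: 27.9
tcp_pos: [0.464, 0.1811, 0.0931]
ee_rot: [[1.0, -0.003, -0.001], [-0.003, -1.0, 0.002], [-0.001, -0.002, -1.0]]
wrist_force: [-4.7, 8.7, -0.9]
gripper_width: 0.267
gripper_force: 30.0
```

Request:
{"api": "apply_moves", "payload": {"plan": [{"grip": 0.1,"offset": [0.25,1.25,0],"spin": 0},{"grip": 0.1,"offset": [0.7,2.45,0],"spin": 0},{"grip": 0.1,"offset": [1.3,3.6,0],"spin": 0},{"grip": 0.1,"offset": [1.3,3.6,0],"spin": 0},{"grip": 0.1,"offset": [1.3,3.6,0],"spin": 0}]}}

```text
time_s: 28.4
tcp_pos: [0.4781, 0.1441, 0.0937]
ee_rot: [[1.0, -0.005, 0.0], [-0.005, -1.0, 0.0], [0.0, -0.0, -1.0]]
wrist_force: [-2.3, 2.9, 1.9]
gripper_width: 0.264
gripper_force: 30.0
```

Request:
{"api": "apply_moves", "payload": {"plan": [{"grip": 0.7,"offset": [0,0,0],"spin": 0},{"grip": 0.7,"offset": [0,0,0],"spin": 0},{"grip": 0.7,"offset": [0,0,0],"spin": 0},{"grip": 0.7,"offset": [0,0,0],"spin": 0},{"grip": 0.7,"offset": [0,0,0],"spin": 0}]}}

```text
time_s: 28.9
tcp_pos: [0.4783, 0.1438, 0.0935]
ee_rot: [[1.0, -0.006, 0.0], [-0.006, -1.0, -0.0], [0.0, 0.0, -1.0]]
wrist_force: [0.6, -0.5, -0.1]
gripper_width: 0.63
gripper_force: 0.0
```

Request:
{"api": "apply_moves", "payload": {"plan": [{"grip": 0.7,"offset": [0,0,-3],"spin": 0},{"grip": 0.7,"offset": [0,0,-6],"spin": 0},{"grip": 0.7,"offset": [0,0,-10],"spin": 0},{"grip": 0.7,"offset": [-5,0,-14],"spin": 0},{"grip": 0.7,"offset": [-9,0,-15],"spin": 0}]}}

```text
time_s: 29.4
tcp_pos: [0.3934, 0.1452, 0.2444]
ee_rot: [[1.0, -0.008, 0.004], [-0.008, -1.0, 0.002], [0.004, -0.002, -1.0]]
wrist_force: [-0.5, 1.1, 1.3]
gripper_width: 0.699
gripper_force: 0.0
```

Run:
```python
from row import *
c=row(); t=cap('top')
for q in(c,t):
    A=pts(q); P=A[np.all((A>[.43,.1,.085])&(A<[.5,.25,.115]),-1)]; print(len(P),((P.min(0)+P.max(0))/2).round(4) if len(P) else '')
cv2.imwrite('pics/end.png',cv2.hconcat([cv2.resize(c['img'][130:290,180:400],(440,320)),cv2.resize(t['img'][90:250,130:310],(360,320))]))
go(.4788,.2404,.092,0)
```

```text
yoke [(40, 13), (45, 23), (50, 2), (110, 16), (115, 27), (120, 12), (125, 10), (130, 12), (135, 14), (140, 13), (145, 9), (150, 8), (155, 13), (160, 18), (165, 15), (170, 11), (175, 13), (180, 11), (185, 11), (190, 8), (195, 12), (200, 5), (205, 14), (210, 22), (215, 12), (220, 11), (225, 11), (230, 9), (235, 11), (240, 10), (245, 14), (250, 13), (255, 4)]
tab [(115, 11), (120, 13), (125, 13), (130, 15), (135, 13), (140, 10), (145, 14), (150, 4), (160, 5), (165, 19), (170, 10), (175, 12), (180, 11), (185, 14), (190, 10), (195, 10), (210, 19), (215, 13), (220, 12), (225, 11), (230, 11), (235, 12), (240, 8)]
64 [0.4767 0.1437 0.0952]
57 [0.4759 0.1456 0.1013]
t 29.5 tcp [0.3896 0.144  0.245 ] yaw -0.21 F [-0.1 -0.2  0.5] w 0.705 0.0
off cm [ 8.83 -9.6  15.38] spin -0.0036 j [43.0, 1.0, -27.0, -0.0, -62.0, 47.0]
```

View pics/end.png

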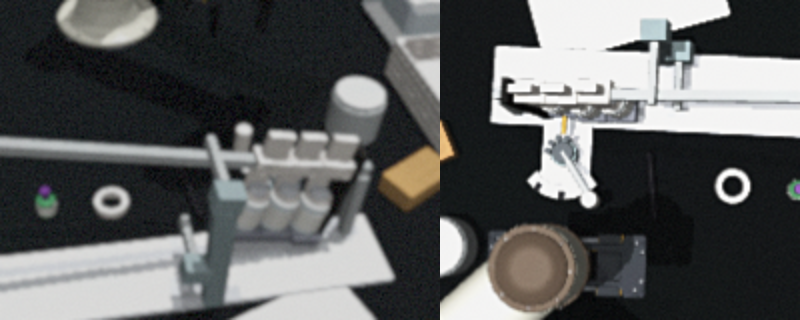

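The lever is at hold, with the knob at right crop (588,198). The bolt crosses the rail at (655,90) and the three bottles are at the stop. Nothing else has moved and the arm is clear.

```bash
python3 -c "
from station import r
print(r.finish_job())"
```

```text
the job is handed in; nothing more can be done
None
```

The job is done and handed in: all three bottles present were hung, waited in a row at the bolt, ran to the bottom stop on release, and the lever is back in hold.

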